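Refit a hotel-room desk power unit

ROBOT

A 6-joint arm with a two-finger parallel gripper is mounted at the origin on the work surface. World frame = base frame: x ahead of the robot, y to its left, z up, the work surface at z = 0. Lengths are in m, angles in degrees, forces in N, time in s.
With the tool pointing down it reaches from about 0.25 to 0.725 m from the base axis. Payload 9.7 kg.
Tool frame: the origin (TCP) lies midway between the tips of the shut fingers; the grasp point (between the pads) lies 19 mm behind it (bot.pinch_z is the distance from the TCP to the grasp point, in m); z points along the fingers, y is the direction in which the jaws open and shut (so a half turn about z gives the same grasp; the last joint's range is limited). The gripper opens to 85 mm and grips with 20 to 120 N. Pads are 22 mm wide; open, the fingers measure 114 mm over their backs; the gripper's body (76 mm by 85 mm) begins 54 mm behind the grasp point. The pads swing forward as they close: fully open they stand 13 mm farther back than shut.
Start: joints at [71.677, 4.979, 10.078, 95.1, 0, 90], TCP at [0.173, 0.522, 0.231] pointing down, gripper open.
Joint ranges: [-179.16, 179.16], [-48.56, 103.87], [-65.8, 70.77], [-126.05, 130.52], [-82.76, 87.17], [-180, 180]. Speed limits (degrees/s): [127.2, 127.2, 147.25, 180, 180, 180].

INTERFACE

Orientations are given as [roll, pitch, yaw] about the fixed x, y, z axes, in that order (R = Rz(yaw) Ry(pitch) Rx(roll)).
In Python, from workcell import bot, imaging gives the robot as it stands.
- The arm moves only by the tool servo_tool, never from a script. Its argument "moves" is a list that holds one entry, the list of rows, each a list of 7 numbers: the turn, a rotation vector about the tool's x, y, z in rad, then the shift along the tool's x, y, z in cm, then the finger opening in cm, from 0 to 8.54. A call has 1 to 12 rows; each row shifts and turns the pose as measured when the row begins, along the tool's axes as they then stand; what a row does not reach is not made up. A row lasts 1/12 s, in which the tool goes at most 41.7 mm and 7.16 degrees, less where a joint would pass 70% of its speed; a pose out of reach is approached as far as the arm can. A call is refused whole if a number of a shift passes 4.17 or a number of a turn 0.125, either way. A call with a gripper value outside its range is refused whole. The fingers move at their own pace and stop on an object; "force" is the grip in N (left out, the last holds). Time passes only in rows, so rows that do not move let the fingers close. It gives the time, the measured TCP pose, the force and the opening at its end, in the units of the state.
- bot.get_obs(): the state, without advancing time (a new reading comes with each control period).
- imaging.camera(name): name is "scene" or "top" or "wrist"; returns the picture (400x640x3 uint8, blue, green, red); there is no depth.
- imaging.calibration(name): a dict with "fx", "fy", "cx", "cy" (pixels), "D" ([k1, k2, p1, p2, k3] as OpenCV has them; the pictures are not rectified), "camera_from_world" (4x4, takes a point from world to camera coordinates). Camera axes: x right, y down, z forward; pixel columns grow to the right and rows downward; lengths in m; the calibration is good to about 2 mm. A picture is of the moment at which its call begins: read the wrist's pose just before it. calibration takes no time and is no camera call; for the wrist camera it gives the pose at the moment of the call.
- bot.job_done(): hands the job in, once; it reports no verdict.
The state is a dict: "time": time; "q": joint angles; "qd": joint speeds; "joint_efforts": joint torques, N m; "ee_pos": TCP position; "tcp_rot": TCP orientation; "wrist_force": force on the tool from outside, world axes, zero at the start; "torque": the same for the moment, N m; "opening": finger opening in m.
Only numpy, scipy, OpenCV 4.12 (cv2) and the standard library are available. Lean on these libraries where they do the work, as an engineer would, in place of code of your own. Each camera call takes 0.05 s, during which the arm holds its last target.

TASK

Refit the desk power unit: take out every old module still in it, putting old switches in the rectangular spares box and old sockets in the round scrap tub, and fit the four new modules from the stock tray, the switch in the pocket beside the cable gland and the three sockets in the other pockets, each fully home with its face flat and square on the housing. Leave the tools and other things on the desk where they are.

Things in the scene. Friction and masses are not known exactly. Their poses are not given: they have to be found in the camera images.
- power_unit: Desk power unit, fixed to the desk: an aluminium bar 70 mm wide (x), 248 mm long (y, with black end caps) and 42 mm high (the end caps 44 mm), with four rectangular module pockets in a row in its top. A steel cable gland sticks out 28 mm from one end cap, the +y end. Origin: centre of the underside; z up.
- pocket_1 (a point): Centre of the mouth of the end pocket beside the cable gland, level with the housing's top (42 mm above the desk). Pocket 45 mm (unit's x) by 39 mm (unit's y), 20 mm deep. A module goes in only with its x along the unit's x, either way round; fully home, its face block lies flat on the housing and its origin is 16 mm below this point. No catches; 1.5 mm play on each side.
- pocket_2 (a point): Centre of the mouth of pocket 2, counted from the gland, 56 mm from pocket 1 towards the unit's -y. Same size and height as pocket 1.
- pocket_3 (a point): Centre of the mouth of pocket 3, counted from the gland, 112 mm from pocket 1 towards the unit's -y. Same size and height as pocket 1.
- pocket_4 (a point): Centre of the mouth of pocket 4, counted from the gland, 168 mm from pocket 1 towards the unit's -y. Same size and height as pocket 1.
- stock_tray: Fixed tray of moulded fibre, 164 x 140 mm, 30 mm high, with four pockets (46 x 40 mm, 20 mm deep; the module's face block rests on the tray's top), at x = +-45 mm, y = +-31 mm of the tray's frame. It holds the new modules, in any order, their axes along the tray's. Origin: centre of its underside.
- new_switch: The new switch module, in the stock tray: two rocker plates side by side in a shallow square frame, no round well. A 50 x 50 mm face block 12 mm thick (grip it here), below it a body 42 (x) x 36 (y) mm, 10 mm high, and a lead-in foot 36 x 30 mm, 6 mm high. Origin: centre of the foot's underside; z up out of the face, which spans 16 to 28 mm above the origin. 40 to 85 g.
- new_socket_1: A new socket module, in the stock tray: a round well 39 mm across in the face, with two pin holes and two earth clips. Same sizes and origin as new_switch.
- new_socket_2: A new socket module, in the stock tray: a round well 39 mm across in the face, with two pin holes and two earth clips. Same sizes and origin as new_switch.
- new_socket_3: A new socket module, in the stock tray: a round well 39 mm across in the face, with two pin holes and two earth clips. Same sizes and origin as new_switch.
- old_switch_1: An old switch module (rockers, looks and measures like new_switch), in a pocket of the power unit at the start. Two to four old modules in all are present, switches and sockets mixed, in any pockets; an absent one gives None.
- old_switch_2: An old switch module (rockers, looks and measures like new_switch), in a pocket of the power unit at the start. Two to four old modules in all are present, switches and sockets mixed, in any pockets; an absent one gives None.
- old_socket_1: An old socket module (round well, looks and measures like new_socket_1), in a pocket of the power unit at the start. May be absent (None).
- old_socket_2: An old socket module (round well, looks and measures like new_socket_1), in a pocket of the power unit at the start. May be absent (None).
- spares_box: Loose rectangular open box of grey plastic, 130 (x) x 150 (y) mm outside, 65 mm high, walls 4 mm. Origin: centre of the underside. It may slide if pushed.
- scrap_tub: Loose round open tub of bare steel, 152 mm across at the rim, 132 mm at the foot, 75 mm high, wall 3 mm. Origin: centre of the underside. It may slide if pushed.
- multimeter: Bystander, to be left alone: digital multimeter, 81 x 150 x 45 mm.
- screwdriver: Bystander, to be left alone: screwdriver, 190 mm long.
- tape_roll: Bystander, to be left alone: roll of black insulating tape, 66 mm across, 19 mm high.
- screw_tin: Bystander, to be left alone: closed round steel screw tin, 62 mm across, 34 mm high.
- folding_rule: Bystander, to be left alone: folded wooden rule, 30 x 220 x 16 mm.
Not all that is in view belongs to the job. Leave any blue look-alike of the new_socket_3 alone.

How it is judged:
By the outcome, as a careful person would: the job done as asked, in the order asked, and still so for the second after the job is handed in, with the robot touching nothing.
Of old_switch_1, old_socket_1, old_switch_2, old_socket_2 only 2 to 4 are there at a start; the rules pass over those that are not, and their reading is None.
At some moment in a run one of spares_box, scrap_tub may be knocked a few centimetres aside while the robot is not near it.
It also fails if it takes over 210 s, if anything falls off the work surface, if the arm or the gripper's body presses on something with over 40 N, if the wrist force passes 120 N, or if a joint passes its speed limit or range.

## Working session

There is one attempt and no reset: what is moved stays moved. The work goes in short steps, Python scripts to look and compute and a tool call to move; the robot and the scene stay as the last step left them, time stands still between calls to the robot, and variables do not carry over. Pictures are saved under pics/ and viewed, and the job is handed in when it is done.

Besides the shell and the picture viewer there is one more tool, called in YAML: its name, and indented under it one key for each argument. servo_tool: Moves the arm, as the interface text tells. Its arguments: {"type":"object","properties":{"moves":{"type":"array","items":{"type":"array","items":{"type":"array","items":{"type":"number"}}}},"force":{"type":"number"}},"required":["moves"]}

```bash
ls; mkdir -p pics; python3 - <<'E'
from workcell import bot, imaging
import cv2
o=bot.get_obs();print(o)
for n in ("scene","top","wrist"):
    im=imaging.camera(n);cv2.imwrite(f"pics/a_{n}.png",im)
    print(n,imaging.calibration(n))
E
```

```text
pics
{'time': 0.0, 'q': array([ 7.16763687e+01,  5.00926634e+00,  1.00337260e+01,  9.50996074e+01,
       -5.42071661e-04,  8.99977273e+01]), 'qd': array([-0.02132137, -0.07809563,  0.01272488, -0.08989379, -0.02321229,
        0.11081747]), 'joint_efforts': array([ 5.79599655e-04, -5.20388496e+01,  4.64799964e+01,  1.64557330e-02,
       -3.24959183e-05,  1.12498401e-05]), 'ee_pos': array([0.17283943, 0.52188742, 0.23059415]), 'tcp_rot': array([-1.79924852e+02,  5.39090319e-04,  1.61678642e+02]), 'wrist_force': array([ 0.76405838,  0.21946133, -0.40920946]), 'torque': array([-0.02287368,  0.03555913,  0.07166054]), 'opening': 0.08544420483137555}
scene {'fx': 372.80523140968603, 'fy': 372.80523140968603, 'cx': 320.424292508784, 'cy': 206.99366986119284, 'D': array([-0.08833646,  0.        ,  0.        ,  0.        ,  0.        ]), 'camera_from_world': array([[ 0.71581476,  0.69827864, -0.0040213 , -0.45959054],
       [ 0.54425401, -0.56151152, -0.62329158, -0.20794046],
       [-0.4374892 ,  0.4439727 , -0.78197918,  1.43639486],
       [ 0.        ,  0.        ,  0.        ,  1.  
[... 207 characters left out ...]
m_world': array([[ 0.02344325, -0.99967556,  0.00995886,  0.07720891],
       [-0.98155937, -0.02490651, -0.18952803,  0.54378635],
       [ 0.18971458, -0.00533206, -0.9818248 ,  1.3926804 ],
       [ 0.        ,  0.        ,  0.        ,  1.        ]])}
wrist {'fx': 319.7317211421923, 'fy': 319.7317211421923, 'cx': 313.47574738095074, 'cy': 200.66683987213477, 'D': array([0.0089111, 0.       , 0.       , 0.       , 0.       ]), 'camera_from_world': array([[ 0.31385816,  0.94946727, -0.00222581, -0.54830213],
       [ 0.90789441, -0.29942797,  0.29337797, -0.0378135 ],
       [ 0.27788631, -0.09409987, -0.95599394,  0.37972928],
       [ 0.        ,  0.        ,  0.        ,  1.        ]])}
```

View pics/a_top.png

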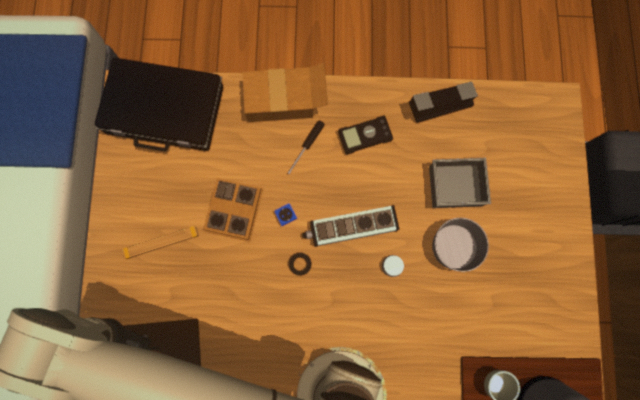

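View pics/a_scene.png

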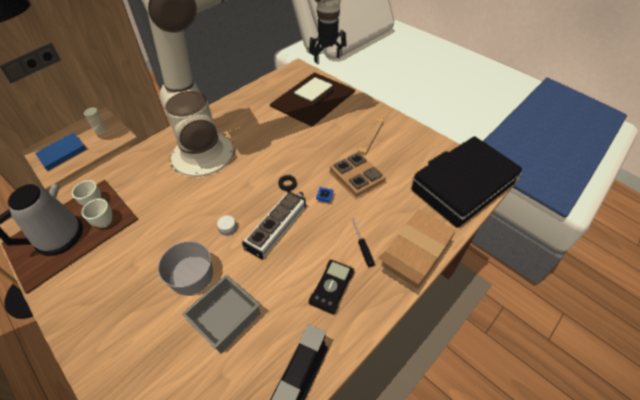

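View pics/a_wrist.png

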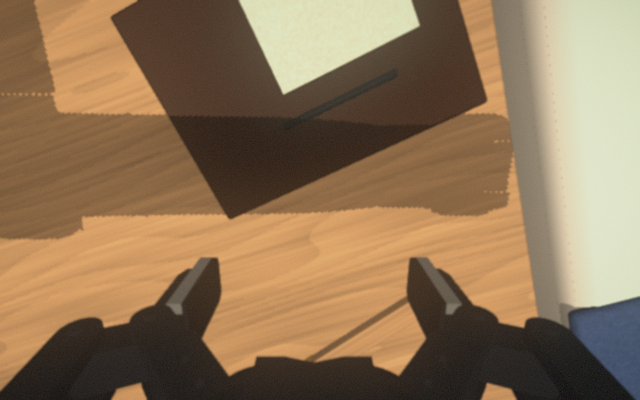

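The top view shows the unit at (353,225) with its gland on the left at (306,236), the tray at (233,209), the box at (459,182) and the tub at (460,245). A blue look-alike sits at (286,214). I'll crop in closer.

```bash
python3 - <<'E'
import cv2,numpy as np
a=cv2.imread("pics/a_top.png")
c=cv2.resize(a[170:280,190:410],None,fx=3.6,fy=3.6,interpolation=cv2.INTER_CUBIC)
cv2.imwrite("pics/b_top.png",c)
a=cv2.imread("pics/a_scene.png")
c=cv2.resize(a[140:270,225:395],None,fx=4.5,fy=4.5,interpolation=cv2.INTER_CUBIC)
cv2.imwrite("pics/b_scene.png",c)
E
```

```text
(no output)
```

View pics/b_top.png

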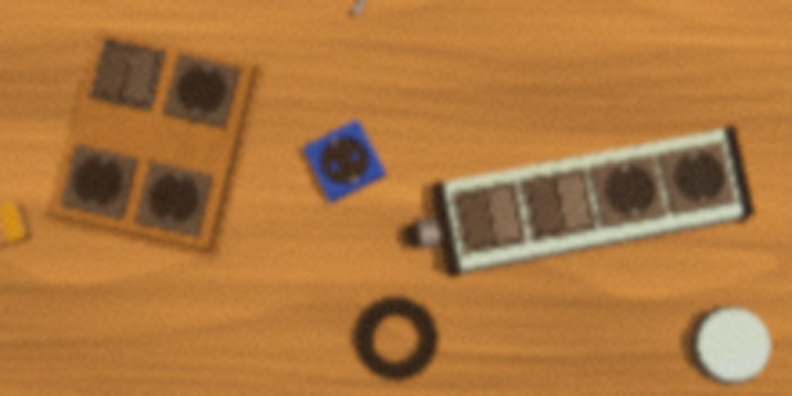

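View pics/b_scene.png

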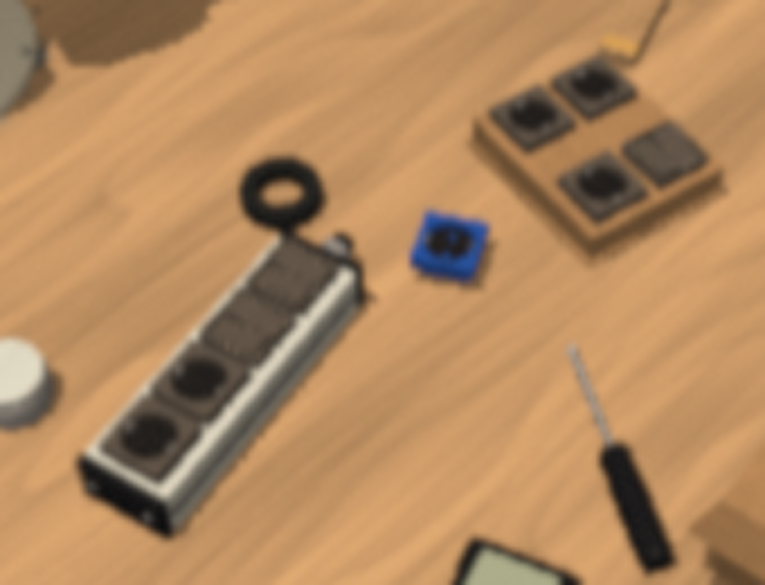

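Pockets 1 and 2 hold old switches and pockets 3 and 4 old sockets, so all four come out. In the tray the new switch is at the top left (225,190) and the new sockets are at (246,194), (217,220) and (238,224). The blue block at (286,214) stays. Next I'll get positions by casting rays.

```bash
cat > h.py <<'E'
import cv2,numpy as np
from workcell import bot, imaging
from scipy.spatial.transform import Rotation as R
def ray(cal,px,z):
    K=np.array([[cal['fx'],0,cal['cx']],[0,cal['fy'],cal['cy']],[0,0,1.]])
    p=np.asarray(px,float).reshape(-1,1,2)
    n=cv2.undistortPoints(p,K,cal['D']).reshape(-1,2)
    T=cal['camera_from_world'];Rm=T[:3,:3];c=-Rm.T@T[:3,3]
    d=np.c_[n,np.ones(len(n))]@Rm
    z=np.broadcast_to(z,len(d))
    return c+d*((z-c[2])/d[:,2])[:,None]
def proj(cal,P):
    K=np.array([[cal['fx'],0,cal['cx']],[0,cal['fy'],cal['cy']],[0,0,1.]])
    T=cal['camera_from_world']
    return cv2.projectPoints(np.asarray(P,float).reshape(-1,3),cv2.Rodrigues(T[:3,:3])[0],T[:3,3],K,cal['D'])[0].reshape(-1,2)
def st():
    o=bot.get_obs()
    print('t %.2f'%o['time'],'p',np.round(o['ee_pos']*1000,1),'rpy',np.round(o['tcp_rot'],2),'F',np.round(o['wrist_force'],1),'open %.1f'%(o['opening']*1000),'q',np.round(o['q'],0))
    return o
def delta(target_mm,yaw=None):
    """shift in tool axes cm and turn needed"""
    o=bot.get_obs();Rt=R.from_euler('xyz',o['tcp_rot'],degrees=True)
    d=Rt.inv().apply(np.array(target_mm)/1000-o['ee_pos'])*100
    print('tool shift cm',np.round(d,2))
    if yaw is not None:
        Rg=R.from_euler('xyz',[180,0,yaw],degrees=True)
        print('turn rad',np.round((Rt.inv()*Rg).as_rotvec(),3))
E
python3 - <<'E'
from h import *
im=cv2.imread('pics/a_top.png');cal=imaging.calibration('top')
cropxy=lambda u,v:(190+u/3.6-0.36,170+v/3.6-0.36)
unit=[cropxy(*p) for p in [(441,183),(734,127),(751,214),(457,272)]]
P=ray(cal,unit,.043);print('unit corners',np.round(P*1000)[:,:2])
print('centre',P.mean(0))
for i,j in((0,1),(1,2),(2,3),(3,0)):print(np.linalg.norm(P[i]-P[j])*1000,np.degrees(np.arctan2(*(P[j]-P[i])[:2][::-1])))
tray=[cropxy(*p) for p in [(103,38),(259,66),(211,252),(50,212)]]
P=ray(cal,tray,.03);print('tray',np.round(P*1000)[:,:2],P.mean(0))
for i,j in((0,1),(1,2),(2,3),(3,0)):print(np.linalg.norm(P[i]-P[j])*1000,np.degrees(np.arctan2(*(P[j]-P[i])[:2][::-1])))
print('box',ray(cal,[(459,182),(431,162),(485,158),(488,204),(435,208)],.065))
print('tub',ray(cal,[(460,245),(433,245),(487,245),(460,219),(460,271)],.075))
print('blue,tape,tin',ray(cal,[(286,214),(300,264),(393,266)],.02))
E
```

```text
unit corners [[ 480.   88.]
 [ 532. -146.]
 [ 462. -159.]
 [ 410.   73.]]
centre [ 0.47093139 -0.03605927  0.043     ]
239.1243689734864 -77.66293285269795
71.09512972672489 -169.4187041697579
238.08966037839903 102.52978115064082
71.87164014525055 11.42643800634731
tray [[595. 365.]
 [575. 237.]
 [422. 269.]
 [451. 399.]] [0.51065076 0.31765283 0.03      ]
129.4329745009695 -98.91637105900206
155.42975777543782 168.19427498798547
133.24471995764898 77.54668701327256
147.4528038247431 -13.347671647477355
box [[ 0.59920842 -0.33180456  0.065     ]
 [ 0.65644036 -0.25207786  0.065     ]
 [ 0.67287702 -0.41057163  0.065     ]
 [ 0.53693699 -0.41337673  0.065     ]
 [ 0.52155206 -0.26053305  0.065     ]]
tub [[ 0.41671581 -0.32586005  0.075     ]
 [ 0.41500606 -0.25006388  0.075     ]
 [ 0.4184043  -0.40201532  0.075     ]
 [ 0.4900544  -0.32814482  0.075     ]
 [ 0.34473145 -0.32370249  0.075     ]]
blue,tape,tin [[ 0.50102838  0.1639207   0.02      ]
 [ 0.35732201  0.11917058  0.02      ]
 [ 0.35785141 -0.14729344  0.02      ]]
```

```bash
cat >> h.py <<'E'
def plan(target_mm,yaw,n=None,frm=None):
    """identical rows whose n-fold product leads to target (screw motion)"""
    o=bot.get_obs();Rt=R.from_euler('xyz',o['tcp_rot'],degrees=True);p0=o['ee_pos']
    yaw0=o['tcp_rot'][2]
    while yaw-yaw0>90:yaw-=180
    while yaw-yaw0<-90:yaw+=180
    Rg=R.from_euler('xyz',[180,0,yaw],degrees=True)
    rel=(Rt.inv()*Rg).as_rotvec();d=Rt.inv().apply(np.array(target_mm)/1000-p0)*100
    if n is None:n=int(np.ceil(max(np.linalg.norm(d)/4.0,np.linalg.norm(rel)/0.115,1)))
    r=R.from_rotvec(rel/n);S=sum((r**k).as_matrix() for k in range(n))
    s=np.linalg.solve(S,d)
    print('yaw',round(yaw,1),'total',np.round(rel,3),np.round(d,2),'| n=%d row'%n,np.round(rel/n,4).tolist(),np.round(s,2).tolist())
E
python3 - <<'E'
from h import *
plan([460,0,250],101.6)
E
```

```text
yaw 101.6 total [-1.000e-03  1.000e-03  1.049e+00] [-43.67 -40.52  -1.88] | n=15 row [-0.0001, 0.0, 0.0699] [-4.02, -1.06, -0.13]
```

servo_tool:
  moves:
    - [[0, 0, 0.07, -4.02, -1.06, -0.13, 6.2], [0, 0, 0.07, -4.02, -1.06, -0.13, 6.2], [0, 0, 0.07, -4.02, -1.06, -0.13, 6.2], [0, 0, 0.07, -4.02, -1.06, -0.13, 6.2], [0, 0, 0.07, -4.02, -1.06, -0.13, 6.2], [0, 0, 0.07, -4.02, -1.06, -0.13, 6.2], [0, 0, 0.07, -4.02, -1.06, -0.13, 6.2], [0, 0, 0.07, -4.02, -1.06, -0.13, 6.2], [0, 0, 0.07, -4.02, -1.06, -0.13, 6.2], [0, 0, 0.07, -4.02, -1.06, -0.13, 6.2], [0, 0, 0.07, -4.02, -1.06, -0.13, 6.2], [0, 0, 0.07, -4.02, -1.06, -0.13, 6.2]]
  force: 40

```text
time: 1.15
ee_pos: [0.4455, 0.1241, 0.2408]
tcp_rot: [-179.6, 0.2, 112.2]
wrist_force: [0.7, 0.2, 0.1]
opening: 0.0622
```

```bash
python3 - <<'E'
from h import *
st();plan([460,0,250],101.6)
E
```

```text
t 1.15 p [445.5 124.1 240.8] rpy [-1.7958e+02  1.7000e-01  1.1217e+02] F [0.7 0.2 0.1] open 62.2 q [16. -6. -0. 97. -0. 84.]
yaw 101.6 total [-0.007  0.004  0.185] [-12.04  -3.35  -0.86] | n=4 row [-0.0018, 0.0009, 0.0461] [-3.06, -0.63, -0.22]
```

servo_tool:
  moves:
    - [[0, 0, 0.046, -3.06, -0.63, -0.2, 6.2], [0, 0, 0.046, -3.06, -0.63, -0.2, 6.2], [0, 0, 0.046, -3.06, -0.63, -0.2, 6.2], [0, 0, 0.046, -3.06, -0.63, -0.2, 6.2], [0, 0, 0, 0, 0, 0, 6.2], [0, 0, 0, 0, 0, 0, 6.2]]

```text
time: 1.65
ee_pos: [0.4591, -0.0136, 0.2487]
tcp_rot: [-179.5, 0.3, 100.3]
wrist_force: [-0.0, -0.0, 0.4]
opening: 0.0621
```

```bash
python3 - <<'E'
from h import *
st();cal=imaging.calibration('wrist');im=imaging.camera('wrist');cv2.imwrite('pics/c_wrist.png',im)
np.save('c_cal.npy',cal,allow_pickle=True)
E
```

```text
t 1.65 p [459.1 -13.6 248.7] rpy [-179.52    0.32  100.29] F [-0.  -0.   0.4] open 62.1 q [-1. -7.  1. 98. -0. 78.]
```

View pics/c_wrist.png

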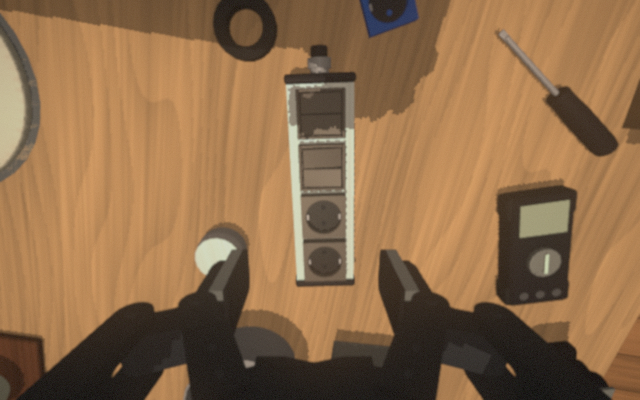

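The wrist view shows the unit upright, from the gland at (319,60) down to (325,285). Pockets 1 and 2 hold rockers at (321,113) and (322,167), and pockets 3 and 4 hold round wells at (323,216) and (325,261). I'll enlarge it to get the edges.

```bash
python3 - <<'E'
from h import *
im=cv2.imread('pics/c_wrist.png')
c=im[60:295,275:370]
c=cv2.resize(c,None,fx=5,fy=5,interpolation=cv2.INTER_CUBIC)
cv2.imwrite('pics/c1.png',cv2.convertScaleAbs(c[:600],alpha=1.7,beta=10));cv2.imwrite('pics/c2.png',cv2.convertScaleAbs(c[600:],alpha=1.7,beta=10))
E
```

```text
(no output)
```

View pics/c1.png

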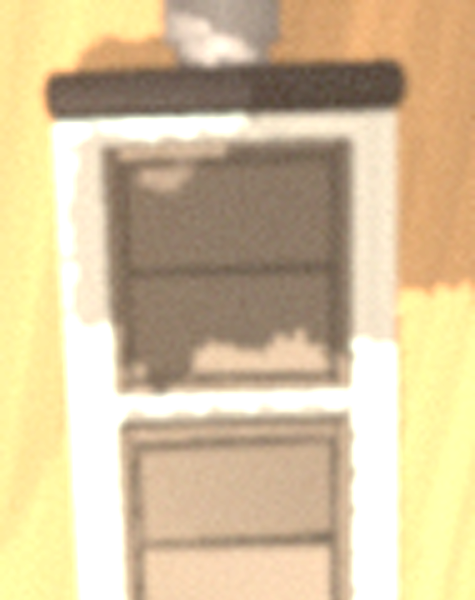

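View pics/c2.png

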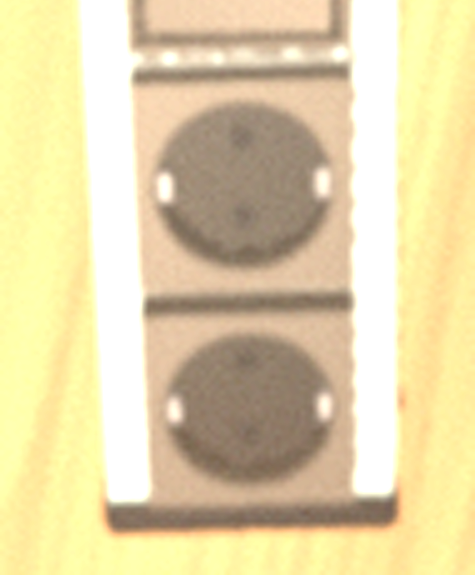

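```bash
python3 - <<'E'
from h import *
cal=np.load('c_cal.npy',allow_pickle=True).item()
c1=lambda u,v:(275+u/5-.4,60+v/5-.4)
c2=lambda u,v:(275+u/5-.4,60+(v+600)/5-.4)
L=ray(cal,[c1(52,118),c2(106,500)],.042);Rr=ray(cal,[c1(402,108),c2(397,495)],.042)
for a in(L,Rr):print(np.round(a*1000,1),np.degrees(np.arctan2(*(a[0]-a[1])[:2][::-1])))
print('width',np.linalg.norm(L-Rr,axis=1)*1000)
cap=ray(cal,[c1(50,77),c1(402,66)],.044);print('cap+y',cap*1000)
# module face centres / corners z=54
print('wells',ray(cal,[c2(244,185),c2(249,408)],.054)*1000)
M=[ray(cal,[c1(108,145),c1(350,140),c1(351,388),c1(118,393)],.054),ray(cal,[c1(122,425),c1(351,420),c2(349,40),c2(132,45)],.054),ray(cal,[c2(134,82),c2(350,76),c2(352,294),c2(145,300)],.054),ray(cal,[c2(145,316),c2(353,310),c2(354,502),c2(150,505)],.054)]
for m in M:print('mod',np.round(m.mean(0)*1000,1),np.round(np.linalg.norm(m-np.roll(m,-1,0),axis=1)*1000,1))
ax=((L[0]+Rr[0])-(L[1]+Rr[1]))[:2]/2;ang=np.degrees(np.arctan2(ax[1],ax[0]));u=ax/np.linalg.norm(ax);x=np.array([u[1],-u[0]])
print('unit y dir',ang)
mid=(L.mean(0)+Rr.mean(0))[:2]/2
g=cap.mean(0)[:2]
print('y from cap: centre', ((g-u*.124))*1000,'mid-lat',x@mid*1000, 'mods lat',[round(x@m.mean(0)[:2]*1000,1) for m in M],'mods long',[round(u@m.mean(0)[:2]*1000,1) for m in M],'cap long',u@g*1000)
E
```

```text
[[ 411.    70.8   42. ]
 [ 459.  -152.8   42. ]] 102.13274612681192
[[ 481.    85.4   42. ]
 [ 529.5 -138.1   42. ]] 102.2427050845894
width [71.52493322 71.96402552]
cap+y [[409.5983286   78.34400268  44.        ]
 [479.05977636  93.02004093  44.        ]]
wells [[ 475.94386795  -60.58257296   54.        ]
 [ 487.57221131 -115.05368216   54.        ]]
mod [452.5  48.5  54. ] [48.  48.5 48.4 48.6]
mod [464.1  -5.   54. ] [47.8 47.5 47.3 47.7]
mod [476.4 -61.8  54. ] [47.4 52.  47.4 52.2]
mod [ 488.  -115.5   54. ] [47.8 50.1 48.8 49.5]
unit y dir 102.187729053539
y from cap: centre [470.50736952 -35.52315843] mid-lat 452.4213090203983 mods lat [np.float64(452.5), np.float64(452.6), np.float64(452.7), np.float64(452.6)] mods long [np.float64(-48.1), np.float64(-102.8), np.float64(-161.0), np.float64(-216.0)] cap long -10.053886365709731
```

```bash
cat >> h.py <<'E'
YAW=102.2
POC=[(452.7,47.6),(464.5,-7.1),(476.3,-61.9),(488.1,-116.6)]
E
python3 - <<'E'
from h import *
plan([452.7,47.6,100],102.2)
plan([452.7,47.6,100],102.2,6)
E
```

```text
yaw 102.2 total [-0.009  0.006 -0.032] [ 6.19  0.59 14.83] | n=5 row [-0.0017, 0.0011, -0.0065] [1.23, 0.12, 2.97]
yaw 102.2 total [-0.009  0.006 -0.032] [ 6.19  0.59 14.83] | n=6 row [-0.0014, 0.001, -0.0054] [1.02, 0.1, 2.47]
```

servo_tool:
  moves:
    - [[-0.002, 0.001, -0.006, 1.23, 0.12, 2.97, 6.2], [-0.002, 0.001, -0.006, 1.23, 0.12, 2.97, 6.2], [-0.002, 0.001, -0.006, 1.23, 0.12, 2.97, 6.2], [-0.002, 0.001, -0.006, 1.23, 0.12, 2.97, 6.2], [-0.002, 0.001, -0.006, 1.23, 0.12, 2.97, 6.2], [0, 0, 0, 0, 0, 0, 6.2]]

```text
time: 2.2
ee_pos: [0.4525, 0.0548, 0.0949]
tcp_rot: [179.7, 0.1, 102.6]
wrist_force: [-1.1, -0.1, -0.4]
opening: 0.0619
```

```bash
python3 - <<'E'
from h import *
st();im=imaging.camera('wrist');cv2.imwrite('pics/d_wrist.png',im)
plan([452.7,47.6,46],102.2,3)
E
```

```text
t 2.20 p [452.5  54.8  94.9] rpy [1.7967e+02 5.0000e-02 1.0260e+02] F [-1.1 -0.1 -0.4] open 61.9 q [  7.  -9. -18.  80.  -0.  84.]
yaw 102.2 total [0.008 0.002 0.007] [-0.62 -0.27  5.18] | n=3 row [0.0027, 0.0005, 0.0023] [-0.21, -0.08, 1.73]
```

View pics/d_wrist.png

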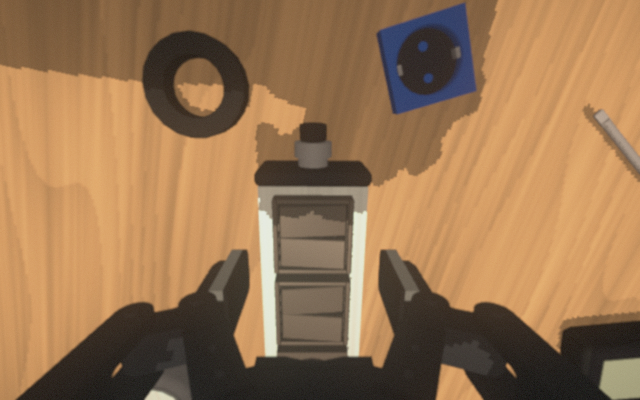

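servo_tool:
  moves:
    - [[0.003, 0, 0.002, -0.21, -0.08, 1.73, 6.2], [0.003, 0, 0.002, -0.21, -0.08, 1.73, 6.2], [0.002, 0, 0.002, -0.2, -0.08, 1.2, 6.2], [0, 0, 0, 0, 0, 0, 6.2], [0, 0, 0, 0, 0, 0, 6.2]]

```text
time: 2.67
ee_pos: [0.4565, 0.0494, 0.0583]
tcp_rot: [179.5, 0.2, 102.6]
wrist_force: [0.4, -0.1, -0.3]
opening: 0.0622
```

```bash
python3 - <<'E'
from h import *
st();im=imaging.camera('wrist');cv2.imwrite('pics/e_wrist.png',im)
plan([452.7,47.6,42],102.2,2)
E
```

```text
t 2.67 p [456.5  49.4  58.3] rpy [1.7951e+02 1.7000e-01 1.0259e+02] F [ 0.4 -0.1 -0.3] open 62.2 q [  6.  -8. -22.  76.  -0.  84.]
yaw 102.2 total [0.009 0.003 0.007] [-0.08 -0.44  1.64] | n=2 row [0.0044, 0.0015, 0.0034] [-0.04, -0.22, 0.82]
```

View pics/e_wrist.png

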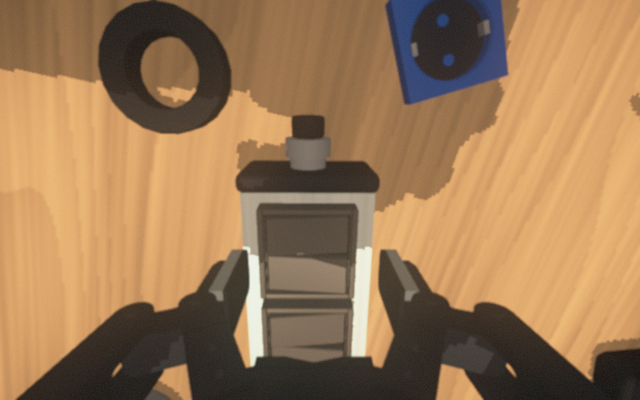

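servo_tool:
  moves:
    - [[0.008, 0.003, 0.007, 0, -0.4, 0.6, 6.2], [0, 0, 0, 0, 0, 0.5, 6.2], [0, 0, 0, 0, 0, 0, 6.2]]

```text
time: 2.97
ee_pos: [0.4542, 0.0485, 0.0497]
tcp_rot: [179.8, 0.0, 102.1]
wrist_force: [-1.0, 1.0, 0.6]
opening: 0.062
```

```bash
python3 - <<'E'
from h import *
st()
plan([452.7,47.6,42],102.2,1)
E
```

```text
t 2.97 p [454.2  48.5  49.7] rpy [1.7975e+02 1.0000e-02 1.0213e+02] F [-1.   1.   0.6] open 62.0 q [  6.  -8. -22.  75.   0.  84.]
yaw 102.2 total [ 0.004  0.    -0.001] [-0.05 -0.17  0.77] | n=1 row [0.0043, 0.0002, -0.0011] [-0.05, -0.17, 0.77]
```

servo_tool:
  moves:
    - [[0.004, 0, 0, -0.05, -0.17, 0.4, 6.2], [0, 0, 0, 0, 0, 0.2, 6.2], [0, 0, 0, 0, 0, 0, 6.2]]

```text
time: 3.22
ee_pos: [0.4528, 0.0475, 0.0436]
tcp_rot: [180.0, 0.0, 102.1]
wrist_force: [-0.0, -0.3, -0.3]
opening: 0.0619
```

```bash
python3 - <<'E'
from h import *
st();im=imaging.camera('wrist');cv2.imwrite('pics/f_wrist.png',im)
E
```

```text
t 3.22 p [452.8  47.5  43.6] rpy [1.7996e+02 1.0000e-02 1.0212e+02] F [-0.  -0.3 -0.3] open 61.9 q [  6.  -7. -23.  74.  -0.  84.]
```

View pics/f_wrist.png

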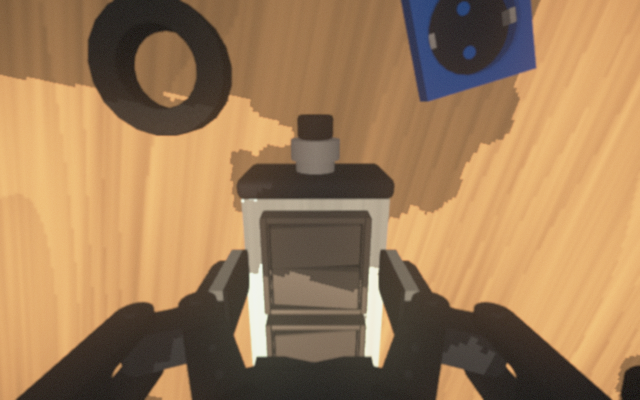

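servo_tool:
  moves:
    - [[0, 0, 0, 0, 0.05, 0.05, 4.6], [0, 0, 0, 0, 0, 0, 4.6], [0, 0, 0, 0, 0, 0, 4.6], [0, 0, 0, 0, 0, 0, 4.6]]
  force: 50

```text
time: 3.6
ee_pos: [0.4536, 0.0476, 0.0437]
tcp_rot: [179.9, 0.0, 102.1]
wrist_force: [0.2, -0.7, -0.4]
opening: 0.0486
```

```bash
python3 - <<'E'
from h import *
st()
E
```

```text
t 3.60 p [453.6  47.6  43.7] rpy [1.7992e+02 2.0000e-02 1.0212e+02] F [ 0.2 -0.7 -0.4] open 48.6 q [  6.  -7. -23.  74.  -0.  84.]
```

servo_tool:
  moves:
    - [[0, 0, 0, 0, 0, -0.8, 4.6], [0, 0, 0, 0, 0, -1.5, 4.6], [0, 0, 0, 0, 0, -3, 4.6], [0, 0, 0, 0, 0, -4, 4.6], [0, 0, 0, 0, 0, -3, 4.6], [0, 0, 0, 0, 0, 0, 4.6]]

```text
time: 4.1
ee_pos: [0.4508, 0.0474, 0.1713]
tcp_rot: [-179.7, -0.0, 102.1]
wrist_force: [0.2, 0.4, -0.9]
opening: 0.0486
```

```bash
python3 - <<'E'
from h import *
st();cal=imaging.calibration('wrist');im=imaging.camera('wrist');cv2.imwrite('pics/g_wrist.png',im)
np.save('g_cal.npy',cal,allow_pickle=True)
im=imaging.camera('top');cv2.imwrite('pics/g_top.png',im[120:320,380:580])
E
```

```text
t 4.10 p [450.8  47.4 171.3] rpy [-1.7972e+02 -2.0000e-02  1.0214e+02] F [ 0.2  0.4 -0.9] open 48.6 q [  6.  -9. -10.  89.  -0.  84.]
```

View pics/g_wrist.png

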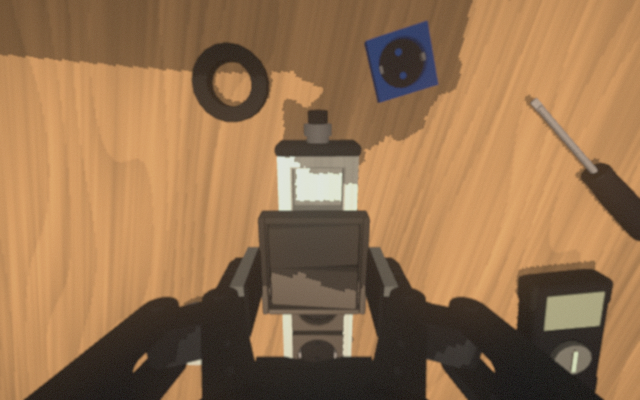

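View pics/g_top.png

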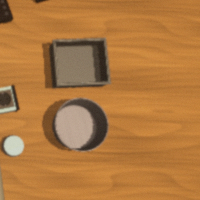

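```bash
python3 - <<'E'
from h import *
plan([593,-301,150],96)
E
```

```text
yaw 96 total [-0.009 -0.     0.107] [-37.07   6.69   1.6 ] | n=10 row [-0.0009, -0.0, 0.0107] [-3.67, 0.85, 0.16]
```

servo_tool:
  moves:
    - [[-0.001, 0, 0.0107, -3.67, 0.85, 0.16, 4.6], [-0.001, 0, 0.0107, -3.67, 0.85, 0.16, 4.6], [-0.001, 0, 0.0107, -3.67, 0.85, 0.16, 4.6], [-0.001, 0, 0.0107, -3.67, 0.85, 0.16, 4.6], [-0.001, 0, 0.0107, -3.67, 0.85, 0.16, 4.6], [-0.001, 0, 0.0107, -3.67, 0.85, 0.16, 4.6], [-0.001, 0, 0.0107, -3.67, 0.85, 0.16, 4.6], [-0.001, 0, 0.0107, -3.67, 0.85, 0.16, 4.6], [-0.001, 0, 0.0107, -3.67, 0.85, 0.16, 4.6], [0, 0, 0, 0, 0, 0, 4.6], [0, 0, 0, 0, 0, 0, 4.6]]

```text
time: 5.12
ee_pos: [0.5801, -0.2774, 0.1306]
tcp_rot: [-178.9, -0.7, 96.7]
wrist_force: [-0.1, 0.4, -0.3]
opening: 0.0481
```

```bash
python3 - <<'E'
from h import *
st();cal=imaging.calibration('wrist');im=imaging.camera('wrist');cv2.imwrite('pics/i_wrist.png',im)
np.save('i_cal.npy',cal,allow_pickle=True)
plan([593,-301,80],96)
E
```

```text
t 5.12 p [ 580.1 -277.4  130.6] rpy [-178.89   -0.65   96.7 ] F [-0.1  0.4 -0.3] open 48.1 q [-26.  18.  15.  87.  -0.  58.]
yaw 96 total [-0.02  -0.011  0.013] [-2.59  1.14  4.96] | n=2 row [-0.0101, -0.0057, 0.0063] [-1.29, 0.56, 2.48]
```

View pics/i_wrist.png

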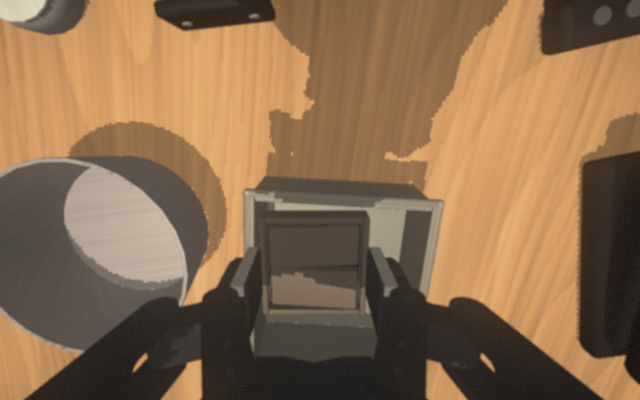

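The module is over the box. The near rim corners are at (246,190) and (442,201), and the tub is on the left.

```bash
python3 - <<'E'
from h import *
cal=np.load('i_cal.npy',allow_pickle=True).item()
P=ray(cal,[(246,190),(442,201)],.065);print(P*1000)
d=(P[1]-P[0])[:2];L=np.linalg.norm(d);a=np.arctan2(d[1],d[0]);print(L*1000,np.degrees(a))
x=d/L;y=np.array([-x[1],x[0]]);c=P.mean(0)[:2]-y*.075;print('centre',c*1000,'slots',(c+y*.032)*1000,(c-y*.032)*1000)
E
```

```text
[[ 530.31520727 -264.80135937   65.        ]
 [ 662.52671045 -256.16416114   65.        ]]
132.49333102527478 3.737744269526759
centre [ 601.31018508 -335.32322703] slots [ 599.22411522 -303.39129454] [ 603.39625493 -367.25515952]
```

```bash
python3 - <<'E'
from h import *
plan([598,-303,80],94,3)
E
```

```text
yaw 94 total [-0.02  -0.011  0.048] [-2.85  1.61  4.94] | n=3 row [-0.0068, -0.0037, 0.0158] [-0.93, 0.54, 1.66]
```

servo_tool:
  moves:
    - [[-0.007, -0.004, 0.016, -1.2, 0.8, 0, 4.6], [-0.007, -0.004, 0.016, -1.2, 0.8, 1.6, 4.6], [-0.007, -0.004, 0.016, -0.4, 0.2, 2.5, 4.6], [0, 0, 0, 0, 0, 3, 4.6], [0, 0, 0, 0, 0, 2, 4.6], [0, 0, 0, 0, 0, 0, 4.6]]

```text
time: 5.67
ee_pos: [0.5995, -0.2967, 0.0349]
tcp_rot: [180.0, 0.0, 94.2]
wrist_force: [-0.5, 0.3, -2.7]
opening: 0.0481
```

```bash
python3 - <<'E'
from h import *
st();im=imaging.camera('wrist');cv2.imwrite('pics/j_wrist.png',im)
plan([598,-303,29],94,1)
E
```

```text
t 5.67 p [ 599.5 -296.7   34.9] rpy [1.7995e+02 2.0000e-02 9.4190e+01] F [-0.5  0.3 -2.7] open 48.1 q [-26.  22.   8.  76.   0.  59.]
yaw 94 total [0.002 0.001 0.003] [-0.6  -0.24  0.78] | n=1 row [0.0018, 0.0008, 0.0035] [-0.6, -0.24, 0.78]
```

View pics/j_wrist.png

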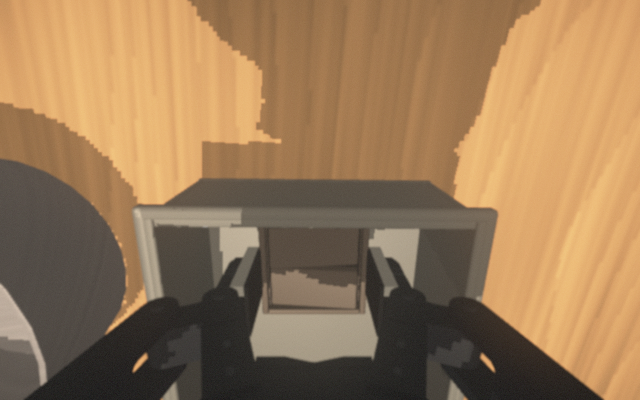

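servo_tool:
  moves:
    - [[0, 0, 0, -0.6, -0.1, 0.6, 4.6], [0, 0, 0, 0, 0, 0.2, 4.6], [0, 0, 0, 0, 0, 0, 6.2], [0, 0, 0, 0, 0, 0, 6.2], [0, 0, 0, 0, 0, 0, 6.2], [0, 0, 0, 0, 0, -2, 6.2], [0, 0, 0, 0, 0, -4, 6.2], [0, 0, 0, 0, 0, -4, 6.2], [0, 0, 0, 0, 0, -2, 6.2]]

```text
time: 6.47
ee_pos: [0.5982, -0.3008, 0.1556]
tcp_rot: [179.9, 0.0, 94.3]
wrist_force: [0.2, -0.6, 0.4]
opening: 0.0621
```

```bash
python3 - <<'E'
from h import *
st();im=imaging.camera('wrist');cv2.imwrite('pics/k_wrist.png',im)
plan([465.2,-7.1,120],102.2)
E
```

```text
t 6.47 p [ 598.2 -300.8  155.6] rpy [1.7989e+02 4.0000e-02 9.4340e+01] F [ 0.2 -0.6  0.4] open 62.1 q [-27.  21.  20.  89.   0.  59.]
yaw 102.2 total [ 0.006  0.003 -0.137] [ 30.36 -11.16   3.75] | n=9 row [0.0006, 0.0004, -0.0152] [3.44, -1.03, 0.43]
```

View pics/k_wrist.png

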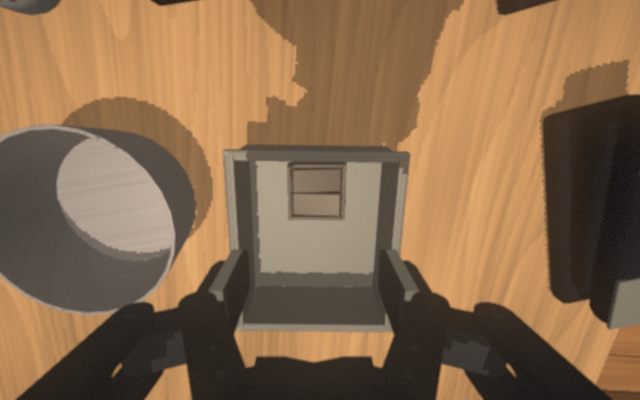

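The first switch is in the box at (316,191). On to pocket 2.

servo_tool:
  moves:
    - [[0, 0, -0.0152, 3.44, -1.03, 0.1, 6.2], [0, 0, -0.0152, 3.44, -1.03, 0.1, 6.2], [0, 0, -0.0152, 3.44, -1.03, 0.1, 6.2], [0, 0, -0.0152, 3.44, -1.03, 0.1, 6.2], [0, 0, -0.0152, 3.44, -1.03, 0.1, 6.2], [0, 0, -0.0152, 3.44, -1.03, 0.4, 6.2], [0, 0, -0.0152, 3.44, -1.03, 0.5, 6.2], [0, 0, -0.0152, 3.44, -1.03, 0.5, 6.2], [0, 0, -0.01, 1.5, -0.5, 0, 6.2], [0, 0, 0, 0, 0, 0, 6.2], [0, 0, 0, 0, 0, 0, 6.2]]

```text
time: 7.43
ee_pos: [0.4724, -0.0174, 0.1434]
tcp_rot: [178.7, 0.7, 102.1]
wrist_force: [-0.3, -0.4, 0.3]
opening: 0.0617
```

```bash
python3 - <<'E'
from h import *
st();cal=imaging.calibration('wrist');im=imaging.camera('wrist');cv2.imwrite('pics/l_wrist.png',im)
np.save('l_cal.npy',cal,allow_pickle=True)
plan([465.2,-7.1,75],102.2,3)
E
```

```text
t 7.43 p [472.4 -17.4 143.4] rpy [178.65   0.68 102.06] F [-0.3 -0.4  0.3] open 61.7 q [ -2.  -8. -12.  84.  -0.  76.]
yaw 102.2 total [ 0.024  0.012 -0.003] [ 1.28 -0.67  6.83] | n=3 row [0.0079, 0.0039, -0.001] [0.42, -0.2, 2.28]
```

View pics/l_wrist.png

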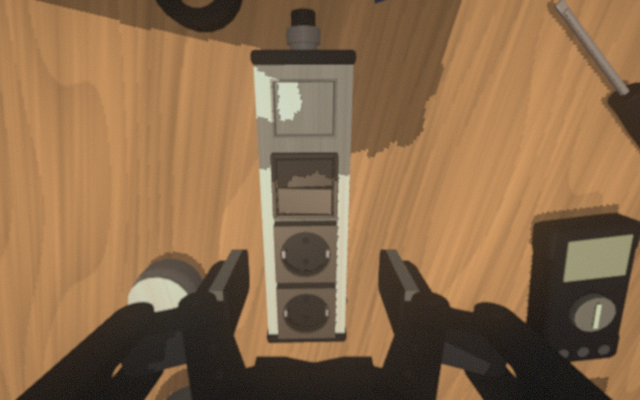

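```bash
python3 - <<'E'
from h import *
im=cv2.imread('pics/l_wrist.png')
c=cv2.resize(im[45:165,245:365],None,fx=5,fy=5,interpolation=cv2.INTER_CUBIC)
cv2.imwrite('pics/l1.png',cv2.convertScaleAbs(c,alpha=1.2))
E
```

```text
(no output)
```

View pics/l1.png

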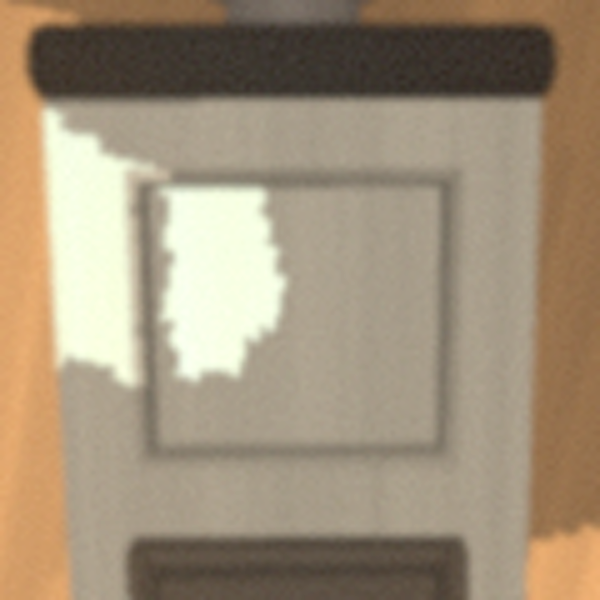

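servo_tool:
  moves:
    - [[0.01, 0.004, 0, 0.5, -0.3, 1.2, 6.2], [0.01, 0.004, 0, 0.5, -0.3, 2.2, 6.2], [0.004, 0.004, 0, 0.3, -0.2, 2.2, 6.2], [0, 0, 0, 0, 0, 1, 6.2], [0, 0, 0, 0, 0, 0, 6.2]]

```text
time: 7.9
ee_pos: [0.4653, -0.0103, 0.074]
tcp_rot: [180.0, 0.0, 101.6]
wrist_force: [0.8, 0.1, 0.3]
opening: 0.0615
```

```bash
python3 - <<'E'
from h import *
st()
plan([465.2,-7.1,44],102.2,1)
E
```

```text
t 7.90 p [465.3 -10.3  74. ] rpy [1.7999e+02 1.0000e-02 1.0163e+02] F [0.8 0.1 0.3] open 61.5 q [ -1.  -7. -19.  78.  -0.  77.]
yaw 102.2 total [ 0.    0.   -0.01] [0.31 0.05 3.  ] | n=1 row [0.0003, 0.0002, -0.01] [0.31, 0.05, 3.0]
```

servo_tool:
  moves:
    - [[0, 0, -0.01, 0.3, 0.05, 1.5, 6.2], [0, 0, 0, 0, 0, 1.2, 6.2], [0, 0, 0, 0, 0, 0.3, 6.2], [0, 0, 0, 0, 0, 0, 6.2]]

```text
time: 8.23
ee_pos: [0.4663, -0.0093, 0.0429]
tcp_rot: [-180.0, 0.0, 102.0]
wrist_force: [0.6, -0.2, 0.4]
opening: 0.0621
```

```bash
python3 - <<'E'
from h import *
st()
plan([465.2,-7.1,44],102.2,1)
cal=np.load('l_cal.npy',allow_pickle=True).item()
f=lambda u,v:(245+u/5-.4,45+v/5-.4)
P=ray(cal,[f(138,174),f(459,170),f(450,456),f(146,458)],.042)*1000
print(P,P.mean(0),np.linalg.norm(P-np.roll(P,-1,0),axis=1))
d=P[1]-P[0]+P[2]-P[3];print(np.degrees(np.arctan2(d[1],d[0])))
E
```

```text
t 8.23 p [466.3  -9.3  42.9] rpy [-1.7997e+02  3.0000e-02  1.0199e+02] F [ 0.6 -0.2  0.4] open 62.1 q [ -1.  -6. -22.  74.  -0.  77.]
yaw 102.2 total [-0.001  0.    -0.004] [ 0.24 -0.06 -0.11] | n=1 row [-0.0006, 0.0005, -0.0037] [0.24, -0.06, -0.11]
[[426.46759742  63.33397314  42.        ]
 [470.845234    73.45650425  42.        ]
 [478.79465594  34.2261184   42.        ]
 [434.38933583  24.50842517  42.        ]] [452.6242058   48.88125524  42.        ] [45.51747207 40.02769645 45.45619888 39.62546043]
12.596854428731712
```

servo_tool:
  moves:
    - [[0, 0, -0.004, 0.25, -0.06, 0, 6.2], [0, 0, 0, 0, 0, 0, 4.6], [0, 0, 0, 0, 0, 0, 4.6], [0, 0, 0, 0, 0, 0, 4.6], [0, 0, 0, 0, 0, 0, 4.6]]

```text
time: 8.65
ee_pos: [0.4669, -0.0073, 0.0463]
tcp_rot: [179.8, 0.1, 102.2]
wrist_force: [-0.2, 0.3, 0.5]
opening: 0.0487
```

servo_tool:
  moves:
    - [[0, 0, 0, 0, 0, -0.8, 4.6], [0, 0, 0, 0, 0, -1.5, 4.6], [0, 0, 0, 0, 0, -3, 4.6], [0, 0, 0, 0, 0, -4, 4.6], [0, 0, 0, 0, 0, -3, 4.6], [0, 0, 0, 0, 0, 0, 4.6]]

```text
time: 9.15
ee_pos: [0.4643, -0.0071, 0.1757]
tcp_rot: [180.0, 0.0, 102.2]
wrist_force: [0.5, 0.8, 0.1]
opening: 0.0481
```

```bash
python3 - <<'E'
from h import *
st()
im=imaging.camera('top');cv2.imwrite('pics/m_top.png',cv2.resize(im[140:300,290:530],None,fx=3,fy=3,interpolation=cv2.INTER_CUBIC))
plan([601,-366,150],94)
E
```

```text
t 9.15 p [464.3  -7.1 175.7] rpy [1.8000e+02 5.0000e-02 1.0219e+02] F [0.5 0.8 0.1] open 48.1 q [-1. -8. -8. 89. -0. 77.]
yaw 94 total [-0.001  0.001  0.143] [-37.97   5.81   2.36] | n=10 row [-0.0001, 0.0001, 0.0143] [-3.76, 0.82, 0.24]
```

View pics/m_top.png

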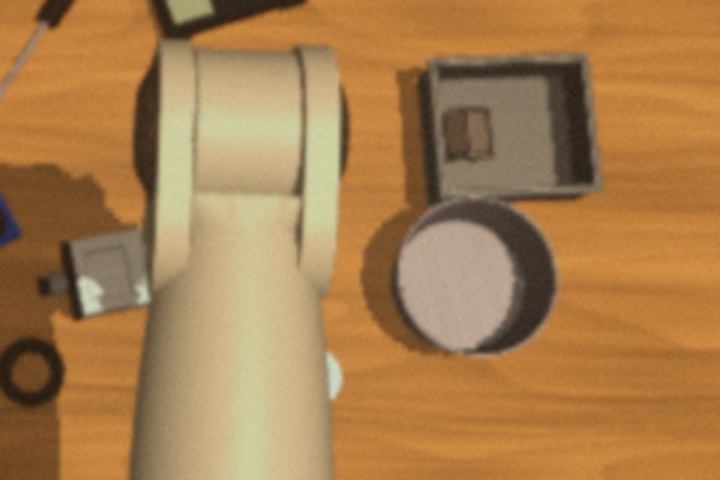

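The tub has been knocked: its rim centre moved from (460,245) to about (448,232). The box hasn't moved. I'll keep going to the box.

servo_tool:
  moves:
    - [[0, 0, 0.0143, -3.76, 0.82, 0.0, 4.6], [0, 0, 0.0143, -3.76, 0.82, 0.0, 4.6], [0, 0, 0.0143, -3.76, 0.82, 0.0, 4.6], [0, 0, 0.0143, -3.76, 0.82, 0.0, 4.6], [0, 0, 0.0143, -3.76, 0.82, 0.0, 4.6], [0, 0, 0.0143, -3.76, 0.82, 0.0, 4.6], [0, 0, 0.0143, -3.76, 0.82, 0.0, 4.6], [0, 0, 0.0143, -3.76, 0.82, 0.0, 4.6], [0, 0, 0.0143, -3.76, 0.82, 0.0, 4.6], [0, 0, 0.01, -1.5, 0.6, 0, 4.6], [0, 0, 0, 0, 0, 0, 4.6], [0, 0, 0, 0, 0, 0, 4.6]]

```text
time: 10.2
ee_pos: [0.5991, -0.3589, 0.1621]
tcp_rot: [-179.5, -0.4, 94.1]
wrist_force: [-0.6, 1.3, -0.3]
opening: 0.0483
```

```bash
python3 - <<'E'
from h import *
st();cal=imaging.calibration('wrist');im=imaging.camera('wrist');cv2.imwrite('pics/n_wrist.png',im)
np.save('n_cal.npy',cal,allow_pickle=True)
plan([602,-365,85],94,3)
E
```

```text
t 10.20 p [ 599.1 -358.9  162.1] rpy [-179.51   -0.35   94.15] F [-0.6  1.3 -0.3] open 48.3 q [-31.  26.  28.  93.   0.  55.]
yaw 94 total [-0.009 -0.006  0.003] [-0.72  0.33  7.68] | n=3 row [-0.003, -0.0021, 0.001] [-0.23, 0.1, 2.56]
```

View pics/n_wrist.png

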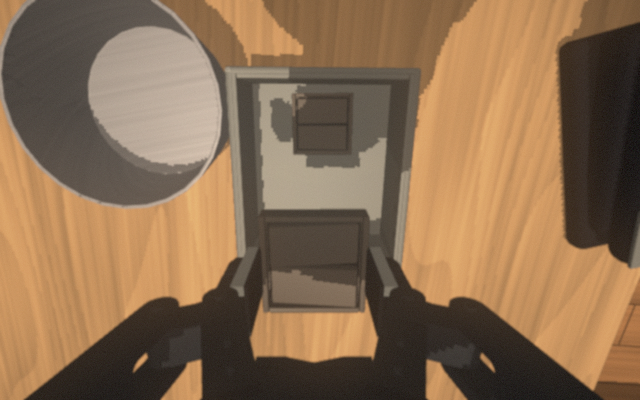

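```bash
python3 - <<'E'
from h import *
cal=np.load('n_cal.npy',allow_pickle=True).item()
P=ray(cal,[(227,69),(418,70)],.065)
d=(P[1]-P[0])[:2];L=np.linalg.norm(d);print(L*1000,np.degrees(np.arctan2(d[1],d[0])))
x=d/L;y=np.array([-x[1],x[0]]);c=P.mean(0)[:2]-y*.075;print('centre',c*1000,'slot',(c-y*.034)*1000)
# sanity: side rim point
print('mod1',ray(cal,[(323,124)],.032)*1000)
t=c-y*.034
plan([t[0]*1000,t[1]*1000,90],94,3)
im=cv2.imread('pics/n_wrist.png')
# tub rim outer points
T=ray(cal,[(7,45),(120,207),(213,60),(222,105),(40,165)],.075);A=np.c_[2*T[:,:2],np.ones(len(T))];s=np.linalg.lstsq(A,(T[:,:2]**2).sum(1),rcond=None)[0];print('tub',s[:2]*1000,np.sqrt(s[2]+s[0]**2+s[1]**2)*1000)
E
```

```text
132.76276763473138 3.836769629159484
centre [ 601.35508868 -337.24689805] slot [ 603.6301724  -371.17069493]
mod1 [[ 600.62263228 -300.94399716   32.        ]]
yaw 94 total [-0.009 -0.006  0.003] [-1.34  0.44  7.17] | n=3 row [-0.003, -0.0021, 0.001] [-0.44, 0.14, 2.39]
tub [ 455.85816909 -296.67398831] 74.59732610773426
```

servo_tool:
  moves:
    - [[-0.003, -0.002, 0, -0.7, 0.25, 0.5, 4.6], [-0.003, -0.002, 0, -0.4, 0.15, 2.5, 4.6], [0, 0, 0, 0, 0, 3, 4.6], [0, 0, 0, 0, 0, 3, 4.6], [0, 0, 0, 0, 0, 3, 4.6], [0, 0, 0, 0, 0, 0, 4.6], [0, 0, 0, 0, 0, 0, 4.6]]

```text
time: 10.83
ee_pos: [0.6043, -0.3634, 0.0403]
tcp_rot: [179.9, 0.0, 94.7]
wrist_force: [0.3, 0.9, 0.3]
opening: 0.048
```

```bash
python3 - <<'E'
from h import *
st();im=imaging.camera('wrist');cv2.imwrite('pics/o_wrist.png',im)
plan([603,-368,31],94,1)
E
```

```text
t 10.83 p [ 604.3 -363.4   40.3] rpy [1.7987e+02 4.0000e-02 9.4670e+01] F [0.3 0.9 0.3] open 48.0 q [-31.  27.  15.  79.   0.  54.]
yaw 94 total [0.002 0.    0.012] [-0.47 -0.16  0.9 ] | n=1 row [0.0015, 0.0001, 0.0118] [-0.47, -0.16, 0.9]
```

View pics/o_wrist.png

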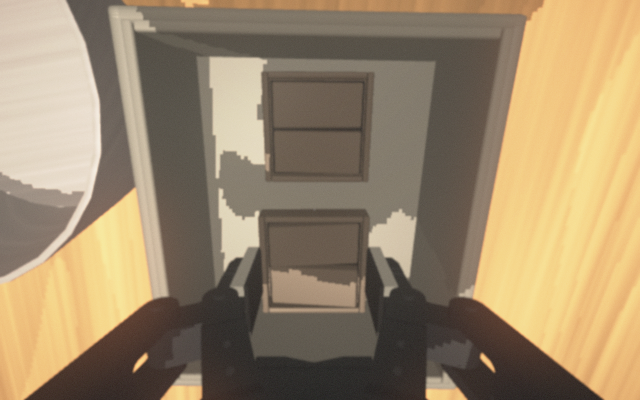

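Both switches are clear of each other inside the box. I'll lower a bit more, release and retreat.

servo_tool:
  moves:
    - [[0, 0, 0.01, -0.4, -0.1, 0.6, 4.6], [0, 0, 0, 0, 0, 0.4, 4.6], [0, 0, 0, 0, 0, 0, 6.2], [0, 0, 0, 0, 0, 0, 6.2], [0, 0, 0, 0, 0, 0, 6.2], [0, 0, 0, 0, 0, -2, 6.2], [0, 0, 0, 0, 0, -4, 6.2], [0, 0, 0, 0, 0, -4, 6.2], [0, 0, 0, 0, 0, -1, 6.2], [0, 0, 0, 0, 0, 0, 6.2]]

```text
time: 11.72
ee_pos: [0.6048, -0.368, 0.1524]
tcp_rot: [179.5, 0.3, 94.1]
wrist_force: [-0.4, 0.3, -0.8]
opening: 0.0621
```

```bash
python3 - <<'E'
from h import *
st();im=imaging.camera('wrist');cv2.imwrite('pics/p_wrist.png',im)
plan([476.8,-61.5,130],102.2)
E
```

```text
t 11.72 p [ 604.8 -368.   152.4] rpy [179.46   0.33  94.09] F [-0.4  0.3 -0.8] open 62.1 q [-31.  26.  27.  90.   0.  55.]
yaw 102.2 total [ 0.009  0.007 -0.142] [ 31.51 -10.61   1.92] | n=9 row [0.001, 0.0007, -0.0157] [3.57, -0.96, 0.23]
```

View pics/p_wrist.png

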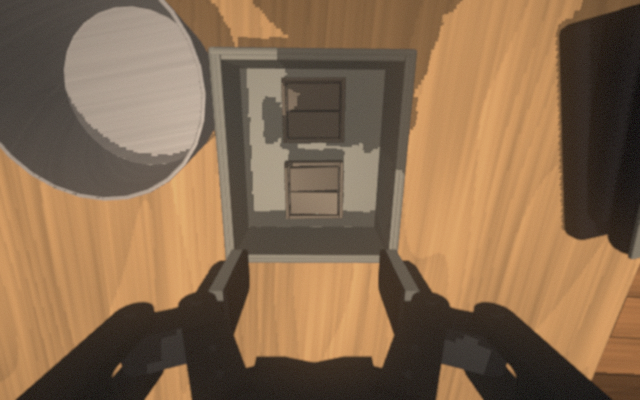

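Both old switches are lying in the box, at (314,108) and (315,189). Now for pocket 3.

servo_tool:
  moves:
    - [[0, 0, -0.0157, 3.57, -0.96, 0.1, 6.2], [0, 0, -0.0157, 3.57, -0.96, 0.1, 6.2], [0, 0, -0.0157, 3.57, -0.96, 0.1, 6.2], [0, 0, -0.0157, 3.57, -0.96, 0.1, 6.2], [0, 0, -0.0157, 3.57, -0.96, 0.3, 6.2], [0, 0, -0.0157, 3.57, -0.96, 0.5, 6.2], [0, 0, -0.0157, 3.57, -0.96, 0.5, 6.2], [0, 0, -0.0157, 3.57, -0.96, 0.5, 6.2], [0, 0, -0.01, 2, -0.7, 0, 6.2], [0, 0, 0, 0, 0, 0, 6.2], [0, 0, 0, 0, 0, 0, 6.2]]

```text
time: 12.68
ee_pos: [0.4701, -0.0653, 0.1057]
tcp_rot: [-179.6, -0.1, 102.1]
wrist_force: [0.4, -0.1, -0.4]
opening: 0.0622
```

```bash
python3 - <<'E'
from h import *
st()
plan([476.8,-61.5,75],102.2,4)
E
```

```text
t 12.68 p [470.1 -65.3 105.7] rpy [-1.7964e+02 -7.0000e-02  1.0209e+02] F [ 0.4 -0.1 -0.4] open 62.2 q [ -8.  -6. -14.  82.  -0.  70.]
yaw 102.2 total [-0.006 -0.001 -0.002] [0.23 0.76 3.06] | n=4 row [-0.0016, -0.0003, -0.0005] [0.06, 0.19, 0.77]
```

servo_tool:
  moves:
    - [[-0.006, 0, 0, 0.3, 0.8, 0.8, 6.2], [0, 0, 0, 0, 0.1, 2, 6.2], [0, 0, 0, 0, 0, 0.5, 6.2], [0, 0, 0, 0, 0, 0, 6.2]]

```text
time: 13.02
ee_pos: [0.4805, -0.0617, 0.0688]
tcp_rot: [180.0, -0.1, 101.9]
wrist_force: [0.4, 0.4, 0.1]
opening: 0.0621
```

```bash
python3 - <<'E'
from h import *
st()
plan([476.8,-61.5,42],102.2,1)
E
```

```text
t 13.02 p [480.5 -61.7  68.8] rpy [ 1.7995e+02 -6.0000e-02  1.0194e+02] F [0.4 0.4 0.1] open 62.1 q [ -7.  -4. -17.  77.   0.  71.]
yaw 102.2 total [ 0.001 -0.001 -0.005] [ 0.1  -0.36  2.68] | n=1 row [0.0008, -0.001, -0.0046] [0.1, -0.36, 2.68]
```

servo_tool:
  moves:
    - [[0, 0, -0.004, 0.1, -0.35, 1, 6.2], [0, 0, 0, 0, 0, 1.2, 6.2], [0, 0, 0, 0, 0, 0.4, 6.2], [0, 0, 0, 0, 0, 0, 6.2], [0, 0, 0, 0, 0, 0, 6.2]]

```text
time: 13.43
ee_pos: [0.4772, -0.0631, 0.0395]
tcp_rot: [-180.0, -0.1, 102.0]
wrist_force: [-0.6, -0.0, -0.1]
opening: 0.0618
```

```bash
python3 - <<'E'
from h import *
st()
plan([476.8,-61.5,42],102.2,1)
im=imaging.camera('wrist');cv2.imwrite('pics/q_wrist.png',im)
E
```

```text
t 13.43 p [477.2 -63.1  39.5] rpy [-1.7997e+02 -8.0000e-02  1.0201e+02] F [-0.6 -0.  -0.1] open 61.8 q [ -8.  -4. -20.  74.   0.  70.]
yaw 102.2 total [-0.001 -0.001 -0.003] [ 0.17 -0.   -0.25] | n=1 row [-0.0006, -0.0014, -0.0033] [0.17, -0.0, -0.25]
```

View pics/q_wrist.png

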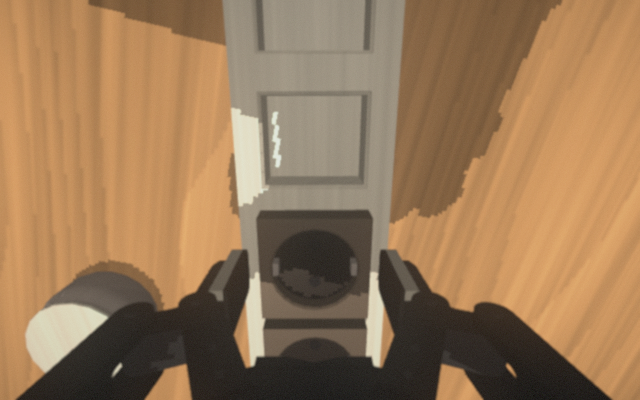

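servo_tool:
  moves:
    - [[0, 0, 0, 0.15, 0, -0.35, 6.2], [0, 0, 0, 0, 0, 0, 4.6], [0, 0, 0, 0, 0, 0, 4.6], [0, 0, 0, 0, 0, 0, 4.6], [0, 0, 0, 0, 0, 0, 4.6]]

```text
time: 13.9
ee_pos: [0.4784, -0.0616, 0.0462]
tcp_rot: [179.8, 0.0, 102.0]
wrist_force: [-0.7, -0.2, -0.4]
opening: 0.0483
```

servo_tool:
  moves:
    - [[0, 0, 0, 0, 0, -0.8, 4.6], [0, 0, 0, 0, 0, -1.5, 4.6], [0, 0, 0, 0, 0, -3, 4.6], [0, 0, 0, 0, 0, -4, 4.6], [0, 0, 0, 0, 0, -3, 4.6], [0, 0, 0, 0, 0, 0, 4.6]]

```text
time: 14.4
ee_pos: [0.4756, -0.0612, 0.1744]
tcp_rot: [-179.9, -0.1, 102.0]
wrist_force: [1.1, 0.4, -0.9]
opening: 0.0485
```

```bash
python3 - <<'E'
from h import *
st()
im=imaging.camera('top');cv2.imwrite('pics/r_top.png',cv2.resize(im[140:300,290:530],None,fx=3,fy=3,interpolation=cv2.INTER_CUBIC))
im=imaging.camera('wrist');cv2.imwrite('pics/r_wrist.png',im);np.save('r_cal.npy',imaging.calibration('wrist'),allow_pickle=True)
plan([456,-270,150],102.2)
E
```

```text
t 14.40 p [475.6 -61.2 174.4] rpy [-1.7992e+02 -1.0000e-01  1.0204e+02] F [ 1.1  0.4 -0.9] open 48.5 q [-7. -5. -7. 89.  0. 71.]
yaw 102.2 total [-0.005 -0.003 -0.003] [-20.05  -6.17   1.96] | n=6 row [-0.0009, -0.0005, -0.0005] [-3.34, -1.03, 0.33]
```

View pics/r_top.png

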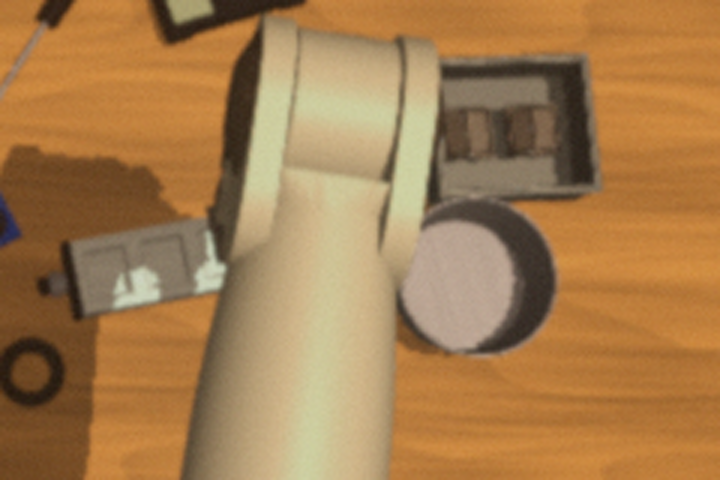

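View pics/r_wrist.png

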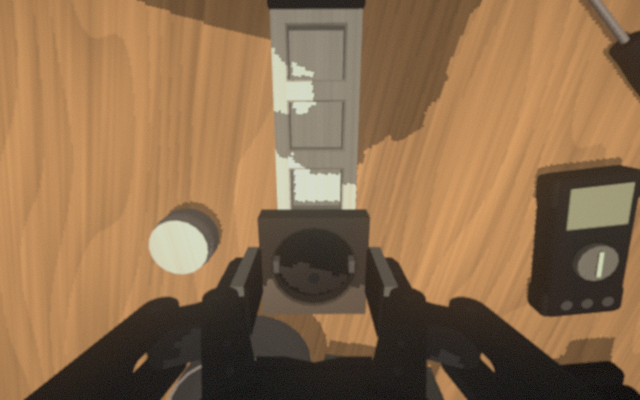

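servo_tool:
  moves:
    - [[0, 0, 0, -3.34, -1.1, 0.1, 4.6], [0, 0, 0, -3.34, -1.1, 0.1, 4.6], [0, 0, 0, -3.34, -1.1, 0.1, 4.6], [0, 0, 0, -3.34, -1.1, 0.1, 4.6], [0, 0, 0, -3.34, -1.1, 0.1, 4.6], [0, 0, 0, -3, -1.1, 0.1, 4.6], [0, 0, 0, 0, 0, 0, 4.6], [0, 0, 0, 0, 0, 0, 4.6]]

```text
time: 15.17
ee_pos: [0.4466, -0.2734, 0.1518]
tcp_rot: [-179.1, -0.7, 102.4]
wrist_force: [-0.7, 1.3, -0.7]
opening: 0.0483
```

```bash
python3 - <<'E'
from h import *
st()
im=imaging.camera('wrist');cv2.imwrite('pics/s_wrist.png',im);np.save('s_cal.npy',imaging.calibration('wrist'),allow_pickle=True)
plan([450.5,-271.6,90],102.2,3)
E
```

```text
t 15.17 p [ 446.6 -273.4  151.8] rpy [-179.08   -0.72  102.36] F [-0.7  1.3 -0.7] open 48.3 q [-31.   2.  -2.  87.  -0.  46.]
yaw 102.2 total [-0.016 -0.012  0.003] [-0.01  0.51  6.15] | n=3 row [-0.0055, -0.0041, 0.0012] [0.01, 0.16, 2.05]
```

View pics/s_wrist.png

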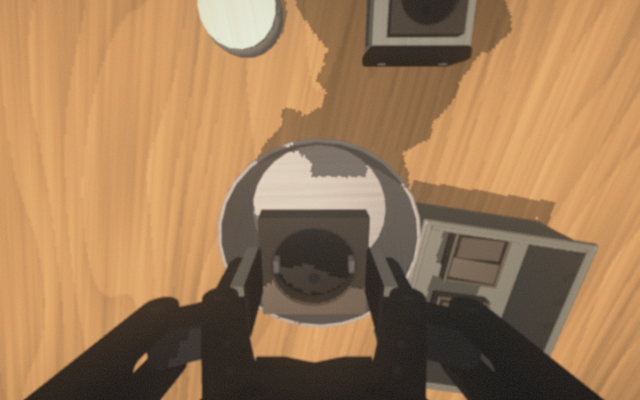

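```bash
python3 - <<'E'
from h import *
cal=np.load('s_cal.npy',allow_pickle=True).item()
T=ray(cal,[(320,141),(220,230),(419,235),(310,325),(240,180),(400,180),(245,297)],.075);A=np.c_[2*T[:,:2],np.ones(len(T))];s=np.linalg.lstsq(A,(T[:,:2]**2).sum(1),rcond=None)[0];print('tub',s[:2]*1000,np.sqrt(s[2]+s[0]**2+s[1]**2)*1000)
c=s[:2]*1000;u=np.array([-.2111,.9775])
print(c+26*u,c-26*u)
plan([*(c+26*u),90],102.2,3)
E
```

```text
tub [ 453.3546503  -296.27093772] 73.78091965621458
[ 447.8660503  -270.85593772] [ 458.8432503  -321.68593772]
yaw 102.2 total [-0.016 -0.012  0.003] [0.12 0.27 6.16] | n=3 row [-0.0055, -0.0041, 0.0012] [0.05, 0.08, 2.05]
```

servo_tool:
  moves:
    - [[-0.008, -0.006, 0, 0.15, 0.3, 0.6, 4.6], [-0.008, -0.006, 0, 0.05, 0.1, 2.5, 4.6], [0, 0, 0, 0, 0, 3, 4.6], [0, 0, 0, 0, 0, 3, 4.6], [0, 0, 0, 0, 0, 2, 4.6], [0, 0, 0, 0, 0, 0, 4.6], [0, 0, 0, 0, 0, 0, 4.6]]

```text
time: 15.8
ee_pos: [0.4512, -0.2618, 0.0332]
tcp_rot: [179.9, 0.0, 102.9]
wrist_force: [0.1, -4.8, 3.4]
opening: 0.0487
```

```bash
python3 - <<'E'
from h import *
st()
im=imaging.camera('wrist');cv2.imwrite('pics/t_wrist.png',im)
plan([448,-271,31],102.2,1)
E
```

```text
t 15.80 p [ 451.2 -261.8   33.2] rpy [1.7986e+02 2.0000e-02 1.0288e+02] F [ 0.1 -4.8  3.4] open 48.7 q [-30.   2. -15.  73.   0.  47.]
yaw 102.2 total [0.002 0.    0.012] [-0.81 -0.52  0.25] | n=1 row [0.0025, 0.0005, 0.0118] [-0.81, -0.52, 0.25]
```

View pics/t_wrist.png

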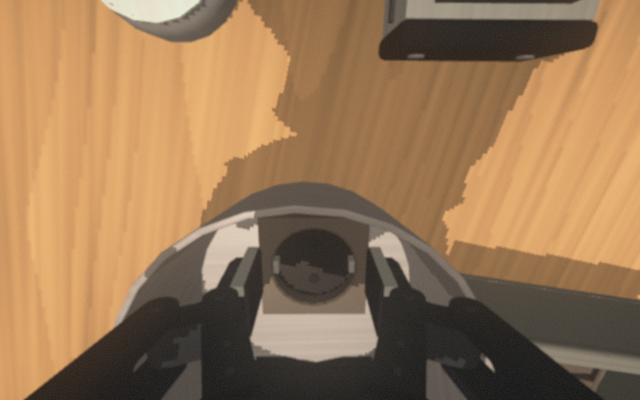

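servo_tool:
  moves:
    - [[0, 0, 0, -0.9, -0.4, -0.2, 4.6], [0, 0, 0, -0.2, 0, 0.4, 4.6], [0, 0, 0, 0, 0, 0, 4.6]]

```text
time: 16.1
ee_pos: [0.4518, -0.2744, 0.0352]
tcp_rot: [179.6, 0.2, 103.0]
wrist_force: [-0.1, 0.3, -0.4]
opening: 0.0483
```

```bash
python3 - <<'E'
from h import *
st()
plan([448,-271,31],102.2,1)
E
```

```text
t 16.10 p [ 451.8 -274.4   35.2] rpy [179.64   0.22 103.01] F [-0.1  0.3 -0.4] open 48.3 q [-31.   3. -14.  73.   0.  46.]
yaw 102.2 total [0.006 0.004 0.014] [ 0.42 -0.3   0.42] | n=1 row [0.0063, 0.0038, 0.0141] [0.42, -0.3, 0.42]
```

servo_tool:
  moves:
    - [[0.006, 0.004, 0.01, 0.3, 0, 0.5, 4.6], [0, 0, 0, 0, 0, 0, 4.6], [0, 0, 0, 0, 0, 0, 6.2], [0, 0, 0, 0, 0, 0, 6.2], [0, 0, 0, 0, 0, 0, 6.2], [0, 0, 0, 0, 0, -2, 6.2], [0, 0, 0, 0, 0, -4, 6.2], [0, 0, 0, 0, 0, -4, 6.2], [0, 0, 0, 0, 0, -1, 6.2], [0, 0, 0, 0, 0, 0, 6.2]]

```text
time: 16.93
ee_pos: [0.4504, -0.2712, 0.1444]
tcp_rot: [-179.9, -0.1, 102.3]
wrist_force: [0.6, -0.7, -0.9]
opening: 0.0617
```

```bash
python3 - <<'E'
from h import *
st()
im=imaging.camera('wrist');cv2.imwrite('pics/u_wrist.png',im)
plan([488.6,-116,120],102.2)
E
```

```text
t 16.93 p [ 450.4 -271.2  144.4] rpy [-1.7994e+02 -1.0000e-01  1.0231e+02] F [ 0.6 -0.7 -0.9] open 61.7 q [-31.   1.  -4.  85.   0.  47.]
yaw 102.2 total [-0.001 -0.002  0.002] [14.35  7.04  2.39] | n=5 row [-0.0002, -0.0004, 0.0004] [2.87, 1.41, 0.48]
```

View pics/u_wrist.png

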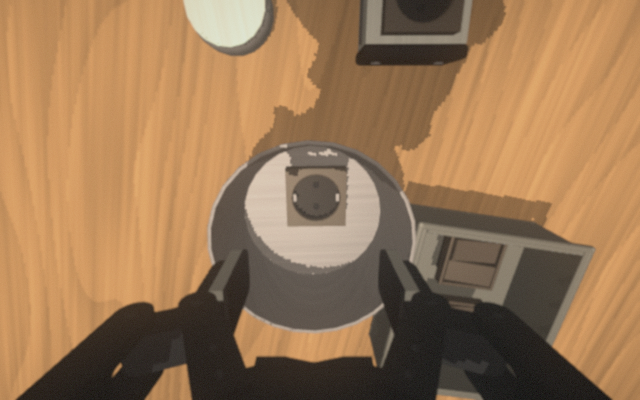

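The first old socket is in the tub at (316,196). Pocket 4 is next.

servo_tool:
  moves:
    - [[0, 0, 0, 2.87, 1.5, 0.2, 6.2], [0, 0, 0, 2.87, 1.5, 0.2, 6.2], [0, 0, 0, 2.87, 1.5, 0.5, 6.2], [0, 0, 0, 2.87, 1.5, 0.5, 6.2], [0, 0, 0, 2.4, 1.0, 0.5, 6.2], [0, 0, 0, 0, 0, 0, 6.2], [0, 0, 0, 0, 0, 0, 6.2]]

```text
time: 17.57
ee_pos: [0.4875, -0.1149, 0.1129]
tcp_rot: [-179.5, -0.3, 102.1]
wrist_force: [0.6, -0.9, 0.1]
opening: 0.0621
```

```bash
python3 - <<'E'
from h import *
st()
plan([488.6,-116,75],102.2,1)
E
```

```text
t 17.57 p [ 487.5 -114.9  112.9] rpy [-179.45   -0.33  102.09] F [ 0.6 -0.9  0.1] open 62.1 q [-13.  -2. -10.  82.   0.  65.]
yaw 102.2 total [-0.01  -0.006 -0.002] [-0.15  0.12  3.79] | n=1 row [-0.0095, -0.0058, -0.0019] [-0.15, 0.12, 3.79]
```

servo_tool:
  moves:
    - [[-0.01, -0.006, 0, -0.15, 0.1, 1.5, 6.2], [0, 0, 0, 0, 0, 2.3, 6.2], [0, 0, 0, 0, 0, 0.5, 6.2], [0, 0, 0, 0, 0, 0, 6.2]]

```text
time: 17.9
ee_pos: [0.4872, -0.1174, 0.0654]
tcp_rot: [-179.9, -0.0, 102.1]
wrist_force: [1.0, -0.4, 0.3]
opening: 0.0616
```

```bash
python3 - <<'E'
from h import *
st()
plan([488.6,-116,42],102.2,1)
E
```

```text
t 17.90 p [ 487.2 -117.4   65.4] rpy [-1.7987e+02 -2.0000e-02  1.0210e+02] F [ 1.  -0.4  0.3] open 61.6 q [-14.  -1. -15.  77.  -0.  64.]
yaw 102.2 total [-0.002 -0.    -0.002] [0.11 0.17 2.34] | n=1 row [-0.0022, -0.0004, -0.0018] [0.11, 0.17, 2.34]
```

servo_tool:
  moves:
    - [[0, 0, 0, 0.12, 0.17, 1, 6.2], [0, 0, 0, 0, 0, 1, 6.2], [0, 0, 0, 0, 0, 0.3, 6.2], [0, 0, 0, 0, 0, 0, 6.2], [0, 0, 0, 0, 0, 0, 6.2]]

```text
time: 18.32
ee_pos: [0.4886, -0.1177, 0.0412]
tcp_rot: [-179.9, -0.0, 101.9]
wrist_force: [0.2, -0.2, 0.4]
opening: 0.0621
```

```bash
python3 - <<'E'
from h import *
st()
plan([488.6,-116,43],102.2,1)
E
```

```text
t 18.32 p [ 488.6 -117.7   41.2] rpy [-1.7987e+02 -2.0000e-02  1.0194e+02] F [ 0.2 -0.2  0.4] open 62.1 q [-14.  -1. -17.  74.  -0.  65.]
yaw 102.2 total [-0.002 -0.    -0.005] [ 0.16  0.03 -0.18] | n=1 row [-0.0023, -0.0003, -0.0046] [0.16, 0.03, -0.18]
```

servo_tool:
  moves:
    - [[0, 0, -0.004, 0.15, 0, -0.1, 6.2], [0, 0, 0, 0, 0, 0, 4.6], [0, 0, 0, 0, 0, 0, 4.6], [0, 0, 0, 0, 0, 0, 4.6], [0, 0, 0, 0, 0, 0, 4.6]]

```text
time: 18.73
ee_pos: [0.4896, -0.1163, 0.0447]
tcp_rot: [180.0, 0.1, 102.2]
wrist_force: [-0.0, -0.1, -0.4]
opening: 0.0484
```

servo_tool:
  moves:
    - [[0, 0, 0, 0, 0, -0.8, 4.6], [0, 0, 0, 0, 0, -1.5, 4.6], [0, 0, 0, 0, 0, -3, 4.6], [0, 0, 0, 0, 0, -4, 4.6], [0, 0, 0, 0, 0, -3, 4.6], [0, 0, 0, 0, 0, 0, 4.6]]

```text
time: 19.23
ee_pos: [0.4871, -0.1155, 0.1728]
tcp_rot: [-179.8, -0.1, 102.2]
wrist_force: [0.4, -1.0, -0.6]
opening: 0.0486
```

```bash
python3 - <<'E'
from h import *
st()
im=imaging.camera('wrist');cv2.imwrite('pics/v_wrist.png',im)
plan([458,-320,170],102.2)
E
```

```text
t 19.23 p [ 487.1 -115.5  172.8] rpy [-1.7977e+02 -6.0000e-02  1.0222e+02] F [ 0.4 -1.  -0.6] open 48.6 q [-13.  -2.  -4.  89.  -0.  64.]
yaw 102.2 total [-0.005 -0.002  0.   ] [-19.39  -7.15   0.07] | n=6 row [-0.0009, -0.0003, 0.0001] [-3.23, -1.19, 0.01]
```

View pics/v_wrist.png

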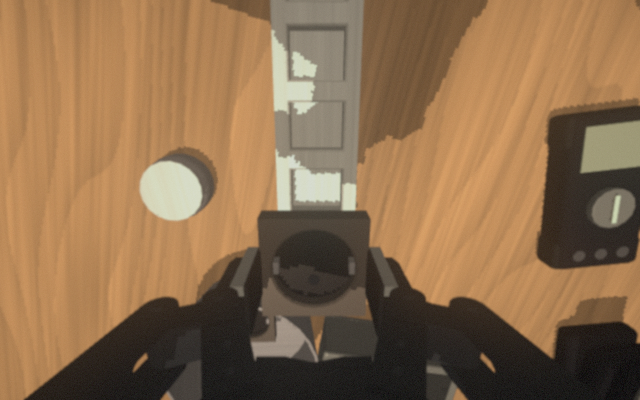

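servo_tool:
  moves:
    - [[0, 0, 0, -3.3, -1.25, -0.1, 4.6], [0, 0, 0, -3.3, -1.25, -0.1, 4.6], [0, 0, 0, -3.3, -1.25, -0.1, 4.6], [0, 0, 0, -3.3, -1.25, -0.1, 4.6], [0, 0, 0, -3.3, -1.25, -0.1, 4.6], [0, 0, 0, -2.6, -1, -0.1, 4.6], [0, 0, 0, 0, 0, 0, 4.6], [0, 0, 0, 0, 0, 0, 4.6]]

```text
time: 19.95
ee_pos: [0.4542, -0.3242, 0.1715]
tcp_rot: [-179.5, -0.3, 102.5]
wrist_force: [0.6, 0.3, -1.5]
opening: 0.0486
```

```bash
python3 - <<'E'
from h import *
st()
im=imaging.camera('wrist');cv2.imwrite('pics/w_wrist.png',im);np.save('w_cal.npy',imaging.calibration('wrist'),allow_pickle=True)
E
```

```text
t 19.95 p [ 454.2 -324.2  171.5] rpy [-179.52   -0.35  102.53] F [ 0.6  0.3 -1.5] open 48.6 q [-35.   6.   4.  89.  -0.  42.]
```

View pics/w_wrist.png

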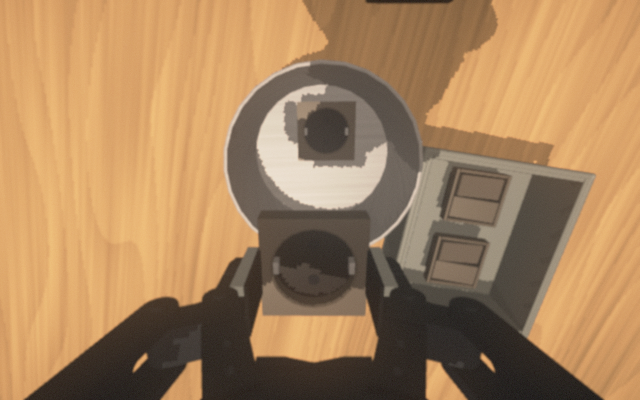

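```bash
python3 - <<'E'
from h import *
cal=np.load('w_cal.npy',allow_pickle=True).item()
T=ray(cal,[(322,61),(226,153),(420,160),(240,209),(250,88),(396,92)],.075);A=np.c_[2*T[:,:2],np.ones(len(T))];s=np.linalg.lstsq(A,(T[:,:2]**2).sum(1),rcond=None)[0];print('tub',s[:2]*1000,np.sqrt(s[2]+s[0]**2+s[1]**2)*1000)
print('mod',ray(cal,[(326,131)],.031)*1000)
c=s[:2]*1000;u=np.array([-.2111,.9775]);print(c-27*u)
plan([*(c-27*u),90],102.2,3)
E
```

```text
tub [ 451.93136699 -293.74511487] 73.24631879023492
mod [[ 451.21600976 -271.90659926   31.        ]]
[ 457.63106699 -320.13761487]
yaw 102.2 total [-0.009 -0.006  0.006] [0.24 0.49 8.13] | n=3 row [-0.003, -0.002, 0.0021] [0.09, 0.15, 2.71]
```

servo_tool:
  moves:
    - [[-0.009, -0.006, 0.006, 0.0, 0.3, 1.5, 4.6], [0, 0, 0, 0, 0, 3, 4.6], [0, 0, 0, -0.2, 0, 3, 4.6], [0, 0, 0, -0.2, 0, 1, 4.6], [0, 0, 0, 0, 0, 0, 4.6], [0, 0, 0, 0, 0, 0, 4.6]]

```text
time: 20.5
ee_pos: [0.4591, -0.3218, 0.0834]
tcp_rot: [180.0, -0.1, 102.5]
wrist_force: [0.0, 0.2, -0.7]
opening: 0.0482
```

```bash
python3 - <<'E'
from h import *
st()
plan([457.5,-323.5,32],102.2,3)
E
```

```text
t 20.50 p [ 459.1 -321.8   83.4] rpy [ 1.7996e+02 -5.0000e-02  1.0250e+02] F [ 0.   0.2 -0.7] open 48.2 q [-35.   6.  -5.  79.   0.  42.]
yaw 102.2 total [ 0.001 -0.001  0.005] [-0.14 -0.19  5.14] | n=3 row [0.0003, -0.0003, 0.0017] [-0.05, -0.06, 1.71]
```

servo_tool:
  moves:
    - [[0, 0, 0.005, -0.2, -0.15, 1.2, 4.6], [0, 0, 0, -0.1, 0, 2, 4.6], [0, 0, 0, -0.1, 0, 1, 4.6], [0, 0, 0, 0, 0, 0, 4.6], [0, 0, 0, 0, 0, 0, 4.6]]

```text
time: 20.92
ee_pos: [0.4613, -0.3267, 0.0447]
tcp_rot: [179.7, 0.3, 102.3]
wrist_force: [-0.7, 0.0, -0.6]
opening: 0.0485
```

```bash
python3 - <<'E'
from h import *
st()
im=imaging.camera('wrist');cv2.imwrite('pics/x_wrist.png',im)
plan([457.5,-323.5,28],102.2,1)
E
```

```text
t 20.92 p [ 461.3 -326.7   44.7] rpy [179.67   0.26 102.27] F [-0.7  0.  -0.6] open 48.5 q [-35.   7.  -8.  74.   0.  42.]
yaw 102.2 total [0.006 0.005 0.001] [ 0.41 -0.31  1.68] | n=1 row [0.0059, 0.0045, 0.0012] [0.41, -0.31, 1.68]
```

View pics/x_wrist.png

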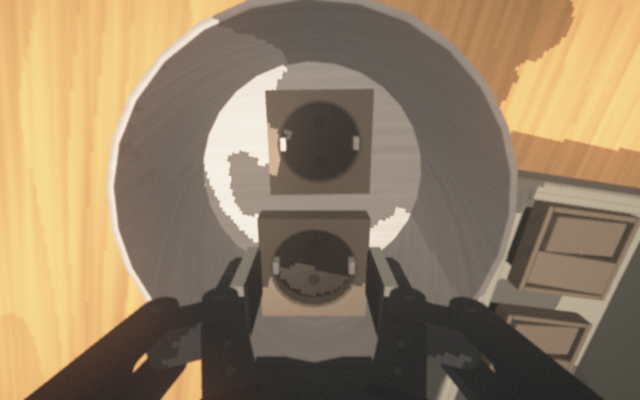

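servo_tool:
  moves:
    - [[0.006, 0.004, 0, 0.2, -0.3, 0.8, 4.6], [0, 0, 0, 0, 0, 0.7, 4.6], [0, 0, 0, 0, 0, 0, 4.6], [0, 0, 0, 0, 0, 0, 6.0], [0, 0, 0, 0, 0, 0, 6.0], [0, 0, 0, 0, 0, 0, 6.0]]

```text
time: 21.47
ee_pos: [0.4588, -0.3263, 0.0313]
tcp_rot: [179.9, 0.2, 102.2]
wrist_force: [-0.2, 0.1, 1.1]
opening: 0.0601
```

```bash
python3 - <<'E'
from h import *
st()
E
```

```text
t 21.47 p [ 458.8 -326.3   31.3] rpy [1.7989e+02 1.7000e-01 1.0225e+02] F [-0.2  0.1  1.1] open 60.1 q [-35.   7.  -9.  73.  -0.  42.]
```

servo_tool:
  moves:
    - [[0, 0, 0, 0, 0, -2, 6.0], [0, 0, 0, 0, 0, -4, 6.0], [0, 0, 0, 0, 0, -4, 6.0], [0, 0, 0, 0, 0, -4, 6.0], [0, 0, 0, 0, 0, -1, 6.0], [0, 0, 0, 0, 0, 0, 6.0]]

```text
time: 21.97
ee_pos: [0.4571, -0.3249, 0.1867]
tcp_rot: [-180.0, 0.0, 102.3]
wrist_force: [0.4, -0.4, -0.5]
opening: 0.0601
```

```bash
python3 - <<'E'
from h import *
st()
im=imaging.camera('wrist');cv2.imwrite('pics/y_wrist.png',im)
plan([455,280,190],77)
plan([455,280,190],-103)
E
```

```text
t 21.97 p [ 457.1 -324.9  186.7] rpy [-1.7998e+02  3.0000e-02  1.0225e+02] F [ 0.4 -0.4 -0.5] open 60.1 q [-35.   6.   6.  90.  -0.  42.]
yaw 77 total [-0.     0.001  0.441] [59.16 12.63 -0.43] | n=16 row [-0.0, 0.0, 0.0275] [3.81, 0.01, -0.03]
yaw 77 total [-0.     0.001  0.441] [59.16 12.63 -0.43] | n=16 row [-0.0, 0.0, 0.0275] [3.81, 0.01, -0.03]
```

View pics/y_wrist.png

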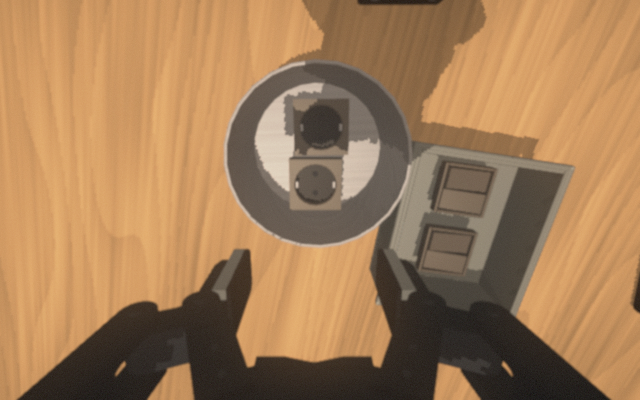

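All the old modules are out: two sockets in the tub at (321,126) and (316,184), and two switches in the box. Next I'll go and look at the tray.

```bash
python3 - <<'E'
from h import *
plan([495,250,210],77,16)
E
```

```text
yaw 77 total [-0.     0.001  0.441] [55.38 15.9  -2.43] | n=16 row [-0.0, 0.0, 0.0275] [3.62, 0.26, -0.15]
```

servo_tool:
  moves:
    - [[0, 0, 0.0275, 3.62, 0.26, -0.15, 6.0], [0, 0, 0.0275, 3.62, 0.26, -0.15, 6.0], [0, 0, 0.0275, 3.62, 0.26, -0.15, 6.0], [0, 0, 0.0275, 3.62, 0.26, -0.15, 6.0], [0, 0, 0.0275, 3.62, 0.26, -0.15, 6.0], [0, 0, 0.0275, 3.62, 0.26, -0.15, 6.0], [0, 0, 0.0275, 3.62, 0.26, -0.15, 6.0], [0, 0, 0.0275, 3.62, 0.26, -0.15, 6.0], [0, 0, 0.0275, 3.62, 0.26, -0.15, 6.0], [0, 0, 0.0275, 3.62, 0.26, -0.15, 6.0], [0, 0, 0.0275, 3.62, 0.26, -0.15, 6.0], [0, 0, 0.0275, 3.62, 0.26, -0.15, 6.0]]

```text
time: 23.02
ee_pos: [0.4577, 0.1209, 0.1832]
tcp_rot: [-178.9, 0.1, 81.8]
wrist_force: [0.8, -0.9, -0.3]
opening: 0.0601
```

```bash
python3 - <<'E'
from h import *
st();plan([495,250,210],77)
E
```

```text
t 23.02 p [457.7 120.9 183.2] rpy [-1.7888e+02  6.0000e-02  8.1820e+01] F [ 0.8 -0.9 -0.3] open 60.1 q [ 15.  -5.  -5.  91.   0. 113.]
yaw 77 total [-0.019  0.002  0.084] [13.31  1.8  -2.73] | n=4 row [-0.0049, 0.0005, 0.021] [3.34, 0.35, -0.68]
```

servo_tool:
  moves:
    - [[-0.005, 0, 0.021, 3.0, 0.35, -0.68, 6.0], [-0.005, 0, 0.021, 3.0, 0.35, -0.68, 6.0], [-0.005, 0, 0.021, 3.0, 0.35, -0.68, 6.0], [-0.005, 0, 0.021, 2, 0.35, -0.68, 6.0], [0, 0, 0, 0, 0, 0, 6.0], [0, 0, 0, 0, 0, 0, 6.0]]

```text
time: 23.52
ee_pos: [0.488, 0.2388, 0.1981]
tcp_rot: [-179.4, 0.5, 77.2]
wrist_force: [-0.8, 0.2, -0.0]
opening: 0.06
```

```bash
python3 - <<'E'
from h import *
st()
im=imaging.camera('wrist');cv2.imwrite('pics/z_wrist.png',im);np.save('z_cal.npy',imaging.calibration('wrist'),allow_pickle=True)
E
```

```text
t 23.52 p [488.  238.8 198.1] rpy [-179.43    0.51   77.16] F [-0.8  0.2 -0. ] open 60.0 q [ 26.   4.   6.  92.  -0. 129.]
```

View pics/z_wrist.png

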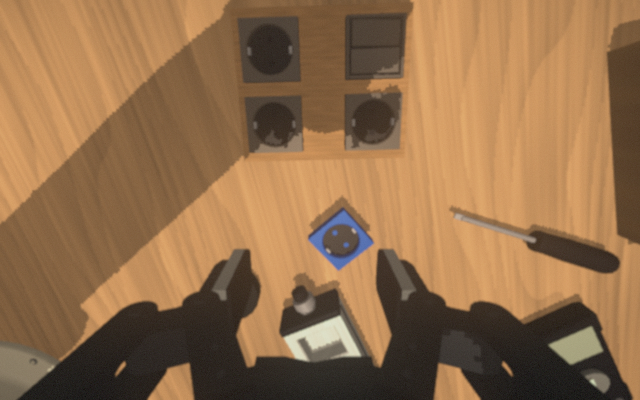

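The tray is fully in view: the new switch at (376,46) and new sockets at (270,49), (275,124) and (373,121). The blue one at (342,239) is outside the tray. I'll compute their positions.

```bash
python3 - <<'E'
from h import *
im=cv2.imread('pics/z_wrist.png')
c=cv2.resize(im[0:165,225:415],None,fx=4,fy=4,interpolation=cv2.INTER_CUBIC);cv2.imwrite('pics/z1.png',cv2.convertScaleAbs(c,alpha=1.6,beta=10))
cal=np.load('z_cal.npy',allow_pickle=True).item()
Q={'NL':[(246,97),(301,95),(303,151),(249,154)],'NR':[(345,95),(401,93),(401,149),(347,150)],'FL':[(239,18),(298,16),(300,81),(243,82)],'SW':[(346,15),(406,13),(403,76),(347,79)]}
C={}
for k,q in Q.items():
    P=ray(cal,q,.042)*1000;d=P[1]-P[0]+P[2]-P[3];C[k]=P.mean(0)
    print(k,np.round(P.mean(0),1),np.round(np.linalg.norm(P-np.roll(P,-1,0),axis=1),1),np.degrees(np.arctan2(d[1],d[0])))
for a,b in(('NL','NR'),('FL','SW'),('NL','FL'),('NR','SW')):
    d=C[b]-C[a];print(a,b,np.linalg.norm(d),np.degrees(np.arctan2(d[1],d[0])))
E
```

```text
NL [462.9 298.2  42. ] [48.8 49.4 50.6 50.6] -10.178788701634636
NR [550.5 280.5  42. ] [49.1 49.2 49.8 48.5] -11.340103226280105
FL [475.  358.8  42. ] [48.8 50.  49.8 49.4] -11.549761826152482
SW [562.4 341.5  42. ] [48.9 47.9 48.3 49.1] -10.743889830097793
NL NR 89.38716033751004 -11.370465482624008
FL SW 89.11376262025561 -11.202273493221329
NL FL 61.88036790171584 78.71797669865401
NR SW 62.142984951406106 78.97003137971114
```

View pics/z1.png

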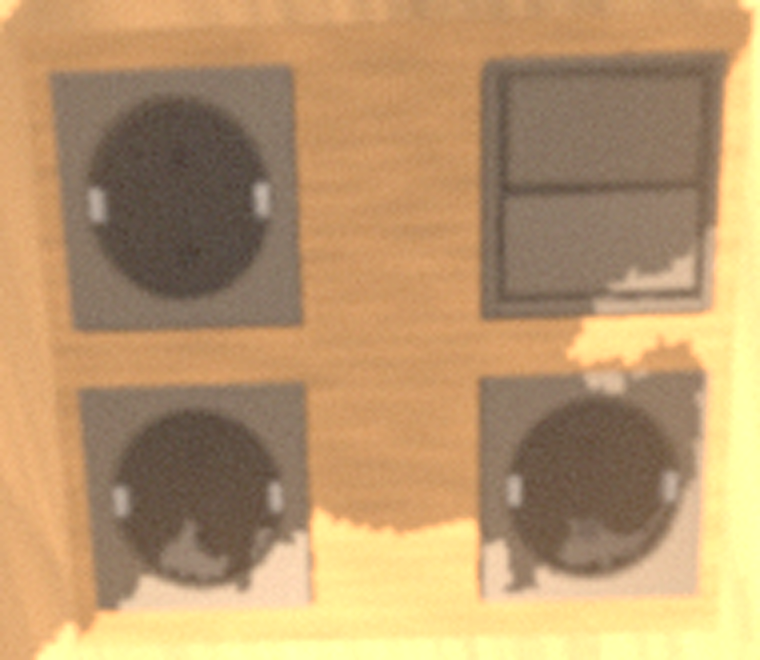

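```bash
python3 - <<'E'
from h import *
plan([562.9,341.3,100],78.7,5)
E
```

```text
yaw 78.7 total [-0.01   0.009 -0.027] [11.79  5.12  9.63] | n=5 row [-0.0021, 0.0018, -0.0055] [2.34, 1.04, 1.94]
```

servo_tool:
  moves:
    - [[-0.002, 0.002, -0.005, 2.34, 1.0, 1.5, 6.0], [-0.002, 0.002, -0.005, 2.34, 1.0, 1.9, 6.0], [-0.002, 0.002, -0.005, 2.34, 1.0, 1.9, 6.0], [-0.002, 0.002, -0.005, 2.34, 1.0, 1.9, 6.0], [-0.002, 0.002, -0.005, 2.34, 1.0, 1.9, 6.0], [0, 0, 0, 0, 0, 0, 6.0], [0, 0, 0, 0, 0, 0, 6.0]]

```text
time: 24.15
ee_pos: [0.5627, 0.3357, 0.0975]
tcp_rot: [-179.8, 0.2, 78.3]
wrist_force: [1.2, 0.4, 1.0]
opening: 0.06
```

```bash
python3 - <<'E'
from h import *
st();plan([562.9,341.3,60],78.7,2)
E
```

```text
t 24.15 p [562.7 335.7  97.5] rpy [-1.7982e+02  1.7000e-01  7.8280e+01] F [1.2 0.4 1. ] open 60.0 q [ 31.  19.  12.  83.  -0. 133.]
yaw 78.7 total [-0.003  0.003 -0.007] [ 0.57 -0.08  3.75] | n=2 row [-0.0016, 0.0015, -0.0036] [0.28, -0.04, 1.87]
```

servo_tool:
  moves:
    - [[-0.003, 0.003, -0.007, 0.55, -0.1, 1.8, 6.0], [0, 0, 0, 0, 0, 1.8, 6.0], [0, 0, 0, 0, 0, 0.6, 6.0], [0, 0, 0, 0, 0, 0, 6.0], [0, 0, 0, 0, 0, 0, 6.0]]

```text
time: 24.57
ee_pos: [0.5621, 0.3349, 0.0554]
tcp_rot: [-180.0, 0.1, 78.4]
wrist_force: [0.7, 0.2, 0.5]
opening: 0.06
```

```bash
python3 - <<'E'
from h import *
st();plan([562.9,341.3,33],78.7,1)
im=imaging.camera('wrist');cv2.imwrite('pics/aa_wrist.png',im)
E
```

```text
t 24.57 p [562.1 334.9  55.4] rpy [-1.7996e+02  7.0000e-02  7.8440e+01] F [0.7 0.2 0.5] open 60.0 q [ 31.  19.   8.  78.  -0. 132.]
yaw 78.7 total [-0.001  0.001 -0.004] [ 0.64 -0.05  2.24] | n=1 row [-0.0007, 0.0011, -0.0045] [0.64, -0.05, 2.24]
```

View pics/aa_wrist.png

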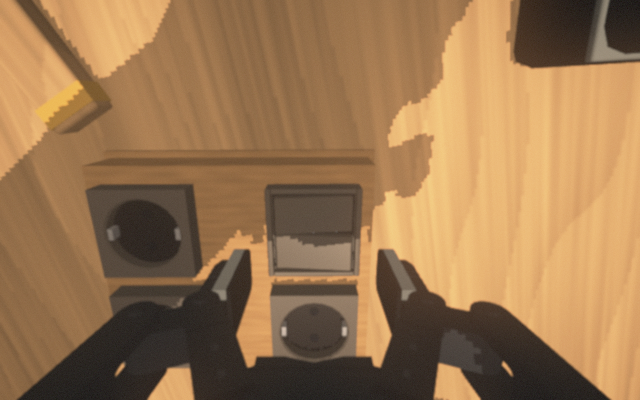

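servo_tool:
  moves:
    - [[0, 0, -0.004, 0.65, -0.05, 1.2, 6.0], [0, 0, 0, 0.2, 0, 0.9, 6.0], [0, 0, 0, 0, 0, 0.2, 6.0], [0, 0, 0, 0, 0, 0, 6.0], [0, 0, 0, 0, 0, 0, 6.0]]

```text
time: 25.03
ee_pos: [0.565, 0.3445, 0.0341]
tcp_rot: [179.8, -0.1, 78.7]
wrist_force: [-0.2, 0.3, -0.0]
opening: 0.06
```

```bash
python3 - <<'E'
from h import *
st();plan([562.9,341.3,31],78.7,1)
E
```

```text
t 25.03 p [565.  344.5  34.1] rpy [ 1.7981e+02 -1.4000e-01  7.8670e+01] F [-0.2  0.3 -0. ] open 60.0 q [ 31.  21.   7.  76.  -0. 133.]
yaw 78.7 total [ 0.003 -0.002 -0.001] [-0.36 -0.14  0.31] | n=1 row [0.0032, -0.0025, -0.0006] [-0.36, -0.14, 0.31]
```

servo_tool:
  moves:
    - [[0.003, -0.002, 0, -0.36, -0.14, 0.3, 6.0], [0, 0, 0, 0, 0, 0.1, 6.0], [0, 0, 0, 0, 0, 0, 6.0]]

```text
time: 25.28
ee_pos: [0.5627, 0.3412, 0.03]
tcp_rot: [180.0, -0.0, 78.7]
wrist_force: [-0.6, 0.0, -0.6]
opening: 0.0597
```

```bash
python3 - <<'E'
from h import *
st();plan([562.9,341.3,31],78.7,1)
im=imaging.camera('wrist');cv2.imwrite('pics/ab_wrist.png',im)
E
```

```text
t 25.28 p [562.7 341.2  30. ] rpy [ 1.7999e+02 -2.0000e-02  7.8690e+01] F [-0.6  0.  -0.6] open 59.7 q [ 31.  20.   6.  76.   0. 133.]
yaw 78.7 total [ 0. -0. -0.] [ 0.01  0.02 -0.1 ] | n=1 row [0.0001, -0.0004, -0.0002] [0.01, 0.02, -0.1]
```

View pics/ab_wrist.png

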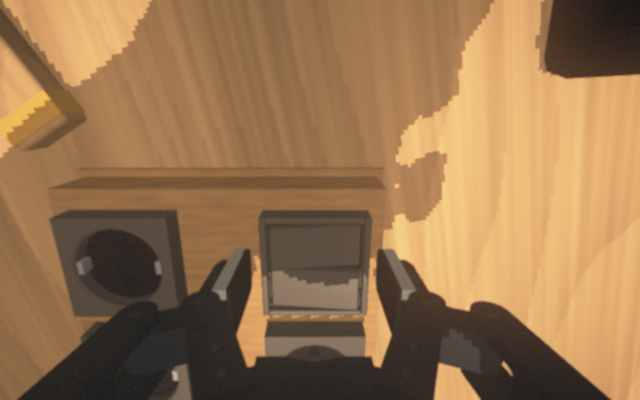

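servo_tool:
  moves:
    - [[0, 0, 0, 0, 0, -0.1, 4.6], [0, 0, 0, 0, 0, 0, 4.6], [0, 0, 0, 0, 0, 0, 4.6], [0, 0, 0, 0, 0, 0, 4.6]]

```text
time: 25.67
ee_pos: [0.5631, 0.3412, 0.032]
tcp_rot: [179.9, -0.1, 78.7]
wrist_force: [0.2, -0.3, -1.0]
opening: 0.0483
```

```bash
python3 - <<'E'
from h import *
st()
E
```

```text
t 25.67 p [563.1 341.2  32. ] rpy [ 1.7995e+02 -6.0000e-02  7.8670e+01] F [ 0.2 -0.3 -1. ] open 48.3 q [ 31.  20.   6.  76.   0. 133.]
```

servo_tool:
  moves:
    - [[0, 0, 0, 0, 0, -0.8, 4.6], [0, 0, 0, 0, 0, -1.5, 4.6], [0, 0, 0, 0, 0, -3, 4.6], [0, 0, 0, 0, 0, -4, 4.6], [0, 0, 0, 0, 0, -4, 4.6], [0, 0, 0, 0, 0, 0, 4.6]]

```text
time: 26.17
ee_pos: [0.5606, 0.3397, 0.169]
tcp_rot: [-179.7, 0.2, 78.7]
wrist_force: [1.3, 0.9, 1.3]
opening: 0.0482
```

```bash
python3 - <<'E'
from h import *
st()
im=imaging.camera('wrist');cv2.imwrite('pics/ac_wrist.png',im);np.save('ac_cal.npy',imaging.calibration('wrist'),allow_pickle=True)
plan([452.7,48,130],102.2)
E
```

```text
t 26.17 p [560.6 339.7 169. ] rpy [-179.74    0.22   78.68] F [1.3 0.9 1.3] open 48.2 q [ 31.  19.  20.  91.   0. 133.]
yaw 102.2 total [-0.007  0.004 -0.41 ] [-30.68  -4.8    3.78] | n=8 row [-0.0009, 0.0005, -0.0513] [-3.69, -1.29, 0.46]
```

View pics/ac_wrist.png

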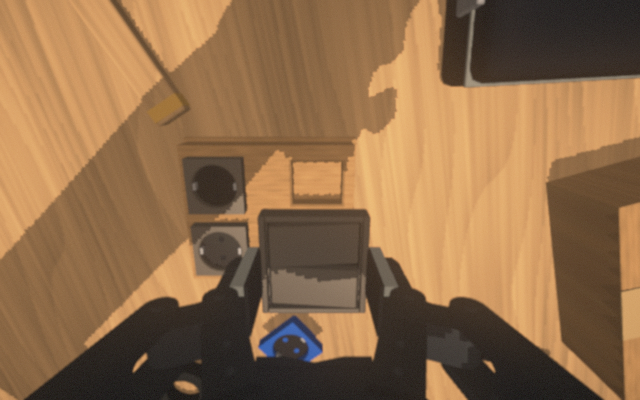

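servo_tool:
  moves:
    - [[0, 0, -0.0513, -3.69, -1.29, 0.1, 4.6], [0, 0, -0.0513, -3.69, -1.29, 0.1, 4.6], [0, 0, -0.0513, -3.69, -1.29, 0.1, 4.6], [0, 0, -0.0513, -3.69, -1.29, 0.2, 4.6], [0, 0, -0.0513, -3.69, -1.29, 0.3, 4.6], [0, 0, -0.0513, -3.69, -1.29, 0.3, 4.6], [0, 0, -0.0513, -3.69, -1.29, 0.3, 4.6], [0, 0, -0.04, -2.5, -1, 0.3, 4.6], [0, 0, 0, 0, 0, 0, 4.6], [0, 0, 0, 0, 0, 0, 4.6]]

```text
time: 27.05
ee_pos: [0.4469, 0.05, 0.1396]
tcp_rot: [-178.9, 0.3, 102.9]
wrist_force: [0.8, 0.8, -1.0]
opening: 0.0483
```

```bash
python3 - <<'E'
from h import *
st()
plan([453.6,48,80],102.2,3)
E
```

```text
t 27.05 p [446.9  50.  139.6] rpy [-178.89    0.27  102.89] F [ 0.8  0.8 -1. ] open 48.3 q [  7.  -9. -13.  86.  -0.  84.]
yaw 102.2 total [-0.019  0.005  0.012] [-0.32  0.72  5.95] | n=3 row [-0.0064, 0.0016, 0.004] [-0.11, 0.23, 1.98]
```

servo_tool:
  moves:
    - [[-0.018, 0.005, 0.012, -0.3, 0.7, 1, 4.6], [0, 0, 0, 0, 0, 2.3, 4.6], [0, 0, 0, 0, 0, 2, 4.6], [0, 0, 0, 0, 0, 0, 4.6], [0, 0, 0, 0, 0, 0, 4.6]]

```text
time: 27.47
ee_pos: [0.4551, 0.0506, 0.0847]
tcp_rot: [180.0, -0.1, 102.1]
wrist_force: [-0.2, 0.3, -0.6]
opening: 0.0481
```

```bash
python3 - <<'E'
from h import *
st()
plan([453.6,48,70],102.2,1)
im=imaging.camera('wrist');cv2.imwrite('pics/ad_wrist.png',im);np.save('ad_cal.npy',imaging.calibration('wrist'),allow_pickle=True)
E
```

```text
t 27.47 p [455.1  50.6  84.7] rpy [ 1.7998e+02 -6.0000e-02  1.0207e+02] F [-0.2  0.3 -0.6] open 48.1 q [  6.  -8. -19.  79.   0.  84.]
yaw 102.2 total [ 0.    -0.001 -0.002] [-0.23 -0.21  1.47] | n=1 row [0.0004, -0.001, -0.0022] [-0.23, -0.21, 1.47]
```

View pics/ad_wrist.png

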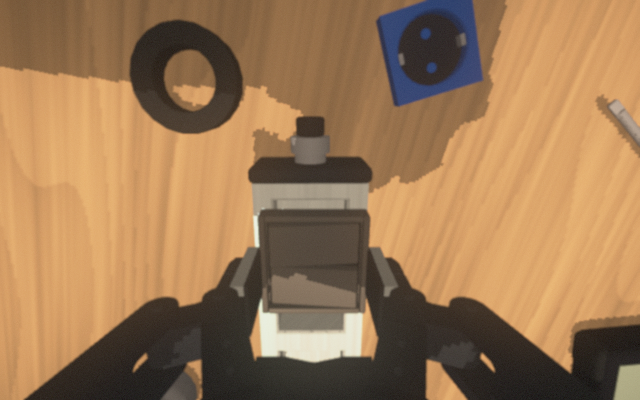

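servo_tool:
  moves:
    - [[0, 0, -0.002, -0.25, -0.22, 1.2, 4.6], [0, 0, 0, 0, 0, 0.5, 4.6], [0, 0, 0, 0, 0, 0, 4.6], [0, 0, 0, 0, 0, 0, 4.6]]

```text
time: 27.85
ee_pos: [0.4546, 0.0487, 0.0685]
tcp_rot: [179.8, -0.1, 102.3]
wrist_force: [-0.6, -0.2, -0.8]
opening: 0.0487
```

```bash
python3 - <<'E'
from h import *
st()
plan([453.6,48,58],102.2,1)
E
```

```text
t 27.85 p [454.6  48.7  68.5] rpy [ 1.7985e+02 -5.0000e-02  1.0229e+02] F [-0.6 -0.2 -0.8] open 48.7 q [  6.  -8. -21.  77.   0.  84.]
yaw 102.2 total [ 0.003 -0.001  0.002] [-0.05 -0.12  1.05] | n=1 row [0.0027, -0.0009, 0.0016] [-0.05, -0.12, 1.05]
```

servo_tool:
  moves:
    - [[0.003, 0, 0.002, -0.05, -0.12, 0.6, 4.6], [0, 0, 0, 0, 0, 0.5, 4.6], [0, 0, 0, 0, 0, 0, 4.6]]

```text
time: 28.1
ee_pos: [0.4541, 0.048, 0.0575]
tcp_rot: [179.9, -0.0, 102.2]
wrist_force: [-0.1, -0.7, 0.0]
opening: 0.0484
```

```bash
python3 - <<'E'
from h import *
st()
plan([453.6,48,50],102.2,1)
E
```

```text
t 28.10 p [454.1  48.   57.5] rpy [ 1.7994e+02 -4.0000e-02  1.0215e+02] F [-0.1 -0.7  0. ] open 48.4 q [  6.  -8. -22.  76.   0.  84.]
yaw 102.2 total [ 0.001 -0.001 -0.001] [ 0.01 -0.05  0.75] | n=1 row [0.001, -0.0007, -0.0008] [0.01, -0.05, 0.75]
```

Its foot is inside the mouth with no contact force, so I'll keep lowering.

servo_tool:
  moves:
    - [[0, 0, 0, 0, -0.05, 0.4, 4.6], [0, 0, 0, 0, 0, 0.4, 4.6], [0, 0, 0, 0, 0, 0, 4.6]]

```text
time: 28.35
ee_pos: [0.4536, 0.0478, 0.0487]
tcp_rot: [179.9, -0.0, 102.1]
wrist_force: [-0.3, -0.4, -1.5]
opening: 0.0483
```

```bash
python3 - <<'E'
from h import *
st()
plan([453.6,48,44],102.2,1)
E
```

```text
t 28.35 p [453.6  47.8  48.7] rpy [ 1.7994e+02 -4.0000e-02  1.0214e+02] F [-0.3 -0.4 -1.5] open 48.3 q [  6.  -8. -22.  75.   0.  84.]
yaw 102.2 total [ 0.001 -0.001 -0.001] [0.02 0.01 0.47] | n=1 row [0.0011, -0.0007, -0.001] [0.02, 0.01, 0.47]
```

servo_tool:
  moves:
    - [[0, 0, 0, 0, 0, 0.3, 4.6], [0, 0, 0, 0, 0, 0.3, 4.6], [0, 0, 0, 0, 0, 0.1, 4.6], [0, 0, 0, 0, 0, 0, 4.6]]

```text
time: 28.68
ee_pos: [0.4539, 0.0479, 0.0437]
tcp_rot: [179.8, -0.0, 102.1]
wrist_force: [0.2, 0.8, -1.4]
opening: 0.0484
```

```bash
python3 - <<'E'
from h import *
st()
im=imaging.camera('wrist');cv2.imwrite('pics/ae_wrist.png',im)
E
```

```text
t 28.68 p [453.9  47.9  43.7] rpy [ 1.7983e+02 -3.0000e-02  1.0214e+02] F [ 0.2  0.8 -1.4] open 48.4 q [  6.  -7. -23.  74.   0.  84.]
```

View pics/ae_wrist.png

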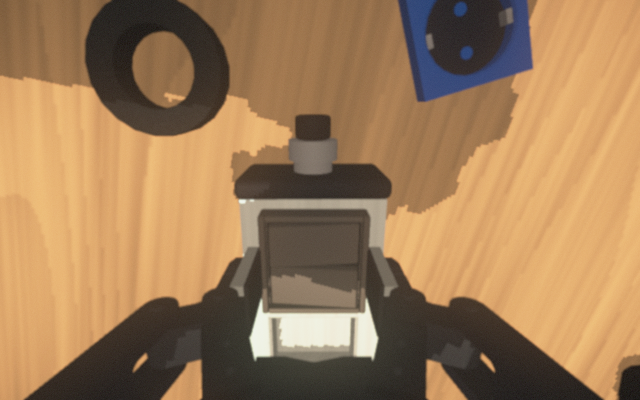

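servo_tool:
  moves:
    - [[0, 0, 0, 0, 0, 0.2, 4.6], [0, 0, 0, 0, 0, 0.2, 4.6], [0, 0, 0, 0, 0, 0, 5.8], [0, 0, 0, 0, 0, -0.1, 5.8], [0, 0, 0, 0, 0, 0, 6.0], [0, 0, 0, 0, 0, 0, 6.0]]

```text
time: 29.23
ee_pos: [0.4547, 0.0479, 0.0447]
tcp_rot: [179.6, -0.0, 102.1]
wrist_force: [0.1, 0.1, -0.3]
opening: 0.06
```

```bash
python3 - <<'E'
from h import *
st()
E
```

```text
t 29.23 p [454.7  47.9  44.7] rpy [ 1.7962e+02 -1.0000e-02  1.0214e+02] F [ 0.1  0.1 -0.3] open 60.0 q [  6.  -8. -23.  74.   0.  84.]
```

servo_tool:
  moves:
    - [[0, 0, 0, 0, 0, -1, 6.0], [0, 0, 0, 0, 0, -3, 6.0], [0, 0, 0, 0, 0, -4, 6.0], [0, 0, 0, 0, 0, -3, 6.0], [0, 0, 0, 0, 0, 0, 6.0]]

```text
time: 29.65
ee_pos: [0.4515, 0.0475, 0.1577]
tcp_rot: [-180.0, -0.0, 102.1]
wrist_force: [0.9, 0.8, 0.6]
opening: 0.06
```

```bash
python3 - <<'E'
from h import *
st()
im=imaging.camera('wrist');cv2.imwrite('pics/af_wrist.png',im);np.save('af_cal.npy',imaging.calibration('wrist'),allow_pickle=True)
plan([550.6,280.5,120],78.7)
E
```

```text
t 29.65 p [451.5  47.5 157.7] rpy [-1.7997e+02 -5.0000e-02  1.0214e+02] F [0.9 0.8 0.6] open 60.0 q [  6.  -9. -12.  87.   0.  84.]
yaw 78.7 total [-0.002 -0.001  0.409] [20.69 14.63  3.56] | n=7 row [-0.0003, -0.0001, 0.0585] [3.3, 1.55, 0.51]
```

View pics/af_wrist.png

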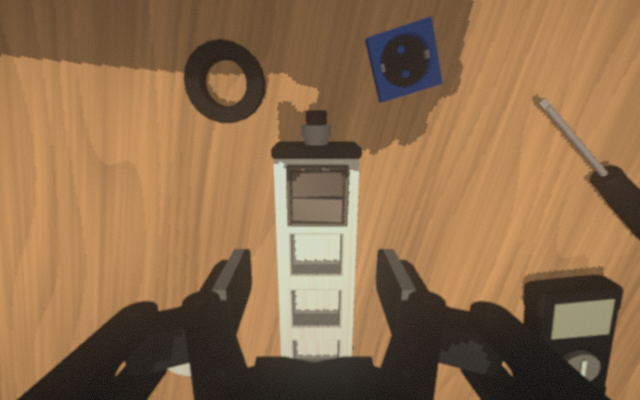

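The new switch is seated square in pocket 1 at (318,196). Next is the near-right socket.

servo_tool:
  moves:
    - [[0, 0, 0.0585, 3.3, 1.55, 0, 6.0], [0, 0, 0.0585, 3.3, 1.55, 0.1, 6.0], [0, 0, 0.0585, 3.3, 1.55, 0.3, 6.0], [0, 0, 0.0585, 3.3, 1.55, 0.5, 6.0], [0, 0, 0.0585, 3.3, 1.55, 0.5, 6.0], [0, 0, 0.0585, 3.3, 1.55, 0.5, 6.0], [0, 0, 0.05, 2.3, 1.2, 0.5, 6.0], [0, 0, 0, 0, 0, 0, 6.0], [0, 0, 0, 0, 0, 0, 6.0]]

```text
time: 30.45
ee_pos: [0.5491, 0.2796, 0.1246]
tcp_rot: [-179.7, 0.3, 77.8]
wrist_force: [-0.7, 0.8, -0.5]
opening: 0.06
```

```bash
python3 - <<'E'
from h import *
st()
plan([550.6,280.5,60],78.7,3)
E
```

```text
t 30.45 p [549.1 279.6 124.6] rpy [-179.66    0.25   77.81] F [-0.7  0.8 -0.5] open 60.0 q [ 27.  14.   8.  85.   0. 129.]
yaw 78.7 total [-0.006  0.004 -0.016] [0.15 0.17 6.46] | n=3 row [-0.002, 0.0015, -0.0052] [0.05, 0.05, 2.15]
```

servo_tool:
  moves:
    - [[-0.006, 0.004, -0.015, 0.2, 0.1, 1.5, 6.0], [0, 0, 0, 0, 0, 3, 6.0], [0, 0, 0, 0.1, 0, 2, 6.0], [0, 0, 0, 0, 0, 0, 6.0], [0, 0, 0, 0, 0, 0, 6.0]]

```text
time: 30.87
ee_pos: [0.5487, 0.2796, 0.0564]
tcp_rot: [-179.9, 0.1, 78.8]
wrist_force: [0.2, 0.4, -0.2]
opening: 0.0599
```

```bash
python3 - <<'E'
from h import *
st()
plan([550.6,280.5,31],78.7,1)
E
```

```text
t 30.87 p [548.7 279.6  56.4] rpy [-1.7988e+02  1.4000e-01  7.8820e+01] F [ 0.2  0.4 -0.2] open 59.9 q [ 27.  14.   1.  77.  -0. 128.]
yaw 78.7 total [-0.002  0.002  0.002] [0.14 0.18 2.54] | n=1 row [-0.002, 0.0025, 0.0021] [0.14, 0.18, 2.54]
```

servo_tool:
  moves:
    - [[0, 0, 0, 0.15, 0.2, 1, 6.0], [0, 0, 0, 0, 0, 1, 6.0], [0, 0, 0, 0, 0, 0.3, 6.0], [0, 0, 0, 0, 0, 0, 6.0], [0, 0, 0, 0, 0, 0, 6.0]]

```text
time: 31.28
ee_pos: [0.5523, 0.2798, 0.0354]
tcp_rot: [179.9, 0.0, 78.8]
wrist_force: [0.1, -0.1, -0.0]
opening: 0.0598
```

```bash
python3 - <<'E'
from h import *
st()
plan([550.6,280.5,31],78.7,1)
im=imaging.camera('wrist');cv2.imwrite('pics/ag_wrist.png',im)
E
```

```text
t 31.28 p [552.3 279.8  35.4] rpy [179.93   0.    78.76] F [ 0.1 -0.1 -0. ] open 59.8 q [ 27.  15.  -0.  75.  -0. 128.]
yaw 78.7 total [0.001 0.    0.001] [ 0.04 -0.18  0.44] | n=1 row [0.0013, 0.0001, 0.0011] [0.04, -0.18, 0.44]
```

View pics/ag_wrist.png

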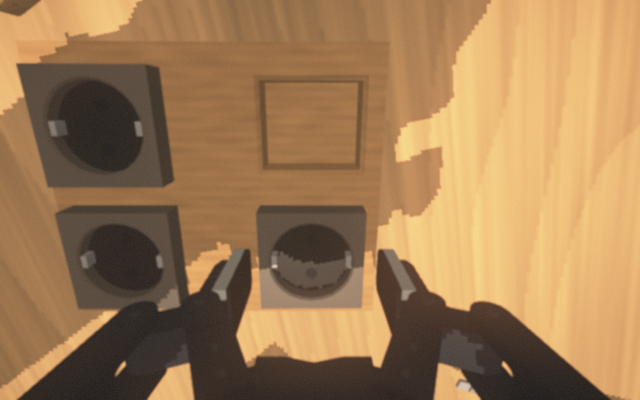

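servo_tool:
  moves:
    - [[0, 0, 0, 0.05, -0.18, 0.35, 6.0], [0, 0, 0, 0, 0, 0.1, 6.0], [0, 0, 0, 0, 0, 0, 6.0], [0, 0, 0, 0, 0, 0, 4.6], [0, 0, 0, 0, 0, 0, 4.6], [0, 0, 0, 0, 0, 0, 4.6], [0, 0, 0, 0, 0, 0, 4.6]]

```text
time: 31.92
ee_pos: [0.5513, 0.2814, 0.0328]
tcp_rot: [179.8, -0.1, 78.8]
wrist_force: [-0.0, 0.5, -0.3]
opening: 0.0486
```

```bash
python3 - <<'E'
from h import *
st()
E
```

```text
t 31.92 p [551.3 281.4  32.8] rpy [ 1.7978e+02 -1.1000e-01  7.8790e+01] F [-0.   0.5 -0.3] open 48.6 q [ 27.  15.  -1.  74.  -0. 128.]
```

servo_tool:
  moves:
    - [[0, 0, 0, 0, 0, -0.8, 4.6], [0, 0, 0, 0, 0, -1.5, 4.6], [0, 0, 0, 0, 0, -3, 4.6], [0, 0, 0, 0, 0, -4, 4.6], [0, 0, 0, 0, 0, -4, 4.6], [0, 0, 0, 0, 0, 0, 4.6]]

```text
time: 32.42
ee_pos: [0.5483, 0.28, 0.1696]
tcp_rot: [-179.9, 0.2, 78.8]
wrist_force: [1.9, 1.0, 0.1]
opening: 0.0482
```

```bash
python3 - <<'E'
from h import *
st()
im=imaging.camera('wrist');cv2.imwrite('pics/ah_wrist.png',im)
plan([465.4,-6.8,130],102.2)
E
```

```text
t 32.42 p [548.3 280.  169.6] rpy [-1.7987e+02  1.7000e-01  7.8790e+01] F [1.9 1.  0.1] open 48.2 q [ 27.  13.  13.  90.  -0. 128.]
yaw 102.2 total [-0.005  0.004 -0.409] [-29.7   -2.5    3.78] | n=8 row [-0.0007, 0.0005, -0.0511] [-3.62, -0.98, 0.47]
```

View pics/ah_wrist.png

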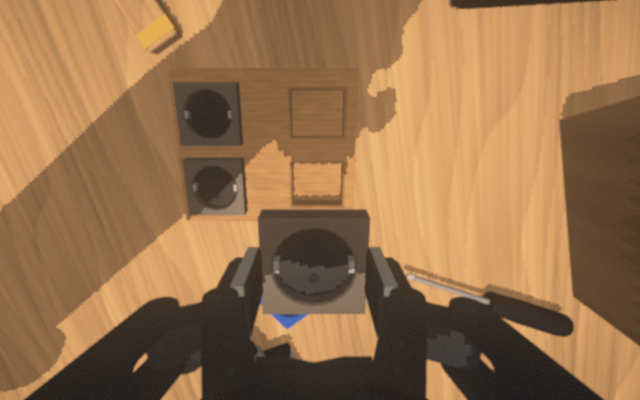

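servo_tool:
  moves:
    - [[0, 0, -0.0511, -3.62, -0.9, 0.1, 4.6], [0, 0, -0.0511, -3.62, -0.9, 0.1, 4.6], [0, 0, -0.0511, -3.62, -0.9, 0.1, 4.6], [0, 0, -0.0511, -3.62, -0.9, 0.2, 4.6], [0, 0, -0.0511, -3.62, -0.9, 0.3, 4.6], [0, 0, -0.0511, -3.62, -0.9, 0.4, 4.6], [0, 0, -0.0511, -3.62, -0.9, 0.4, 4.6], [0, 0, -0.036, -2.5, -0.6, 0.4, 4.6], [0, 0, 0, 0, 0, 0, 4.6], [0, 0, 0, 0, 0, 0, 4.6]]

```text
time: 33.3
ee_pos: [0.4678, -0.0051, 0.1393]
tcp_rot: [-179.2, 0.1, 102.7]
wrist_force: [-0.2, 0.3, -1.1]
opening: 0.0481
```

```bash
python3 - <<'E'
from h import *
st()
plan([465.4,-6.7,85],102.2,3)
E
```

```text
t 33.30 p [467.8  -5.1 139.3] rpy [-1.7923e+02  1.3000e-01  1.0268e+02] F [-0.2  0.3 -1.1] open 48.1 q [ -0.  -6. -11.  86.  -0.  77.]
yaw 102.2 total [-0.013  0.002  0.008] [-0.09 -0.2   5.43] | n=3 row [-0.0045, 0.0008, 0.0028] [-0.03, -0.07, 1.81]
```

servo_tool:
  moves:
    - [[-0.013, 0.002, 0.008, -0.1, -0.25, 1.5, 4.6], [0, 0, 0, 0, 0, 2.6, 4.6], [0, 0, 0, 0, 0, 1.6, 4.6], [0, 0, 0, 0, 0, 0, 4.6], [0, 0, 0, 0, 0, 0, 4.6]]

```text
time: 33.72
ee_pos: [0.4656, -0.0041, 0.0801]
tcp_rot: [180.0, -0.0, 102.1]
wrist_force: [0.5, -0.0, 0.2]
opening: 0.0482
```

```bash
python3 - <<'E'
from h import *
st()
plan([465.4,-6.7,66],102.2,1)
E
```

```text
t 33.72 p [465.6  -4.1  80.1] rpy [ 1.7997e+02 -3.0000e-02  1.0210e+02] F [ 0.5 -0.   0.2] open 48.2 q [ -1.  -7. -18.  79.   0.  77.]
yaw 102.2 total [ 0.001 -0.001 -0.002] [-0.25 -0.07  1.41] | n=1 row [0.0005, -0.0005, -0.0017] [-0.25, -0.07, 1.41]
```

servo_tool:
  moves:
    - [[0, 0, 0, -0.25, -0.08, 0.8, 4.6], [0, 0, 0, 0, 0, 0.5, 4.6], [0, 0, 0, 0, 0, 0, 4.6], [0, 0, 0, 0, 0, 0, 4.6]]

```text
time: 34.05
ee_pos: [0.4666, -0.0054, 0.0682]
tcp_rot: [179.9, -0.0, 102.2]
wrist_force: [0.4, -0.5, 0.3]
opening: 0.0482
```

```bash
python3 - <<'E'
from h import *
st()
plan([465.4,-6.7,58],102.2,1)
im=imaging.camera('wrist');cv2.imwrite('pics/ai_wrist.png',im)
E
```

```text
t 34.05 p [466.6  -5.4  68.2] rpy [ 1.7986e+02 -2.0000e-02  1.0221e+02] F [ 0.4 -0.5  0.3] open 48.2 q [ -1.  -7. -19.  77.   0.  77.]
yaw 102.2 total [ 0.002 -0.     0.   ] [-0.1  -0.15  1.02] | n=1 row [0.0025, -0.0003, 0.0002] [-0.1, -0.15, 1.02]
```

View pics/ai_wrist.png

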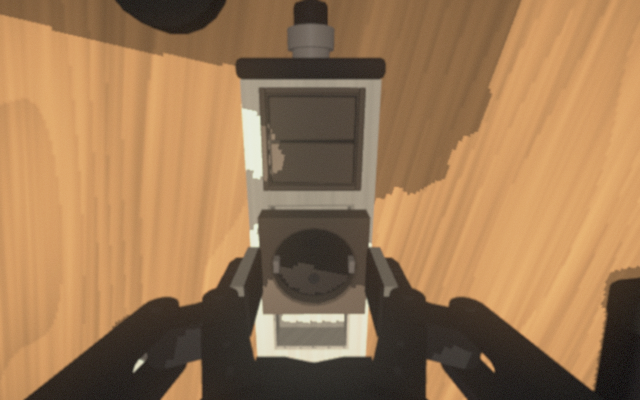

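servo_tool:
  moves:
    - [[0.002, 0, 0, -0.12, -0.16, 0.5, 4.6], [0, 0, 0, 0, 0, 0.4, 4.6], [0, 0, 0, 0, 0, 0, 4.6]]

```text
time: 34.35
ee_pos: [0.466, -0.007, 0.0596]
tcp_rot: [179.9, 0.0, 102.2]
wrist_force: [-0.7, 0.1, -0.5]
opening: 0.0486
```

```bash
python3 - <<'E'
from h import *
st()
plan([465.4,-6.7,50],102.2,1)
E
```

```text
t 34.35 p [466.   -7.   59.6] rpy [1.7987e+02 1.0000e-02 1.0221e+02] F [-0.7  0.1 -0.5] open 48.6 q [ -1.  -6. -20.  76.   0.  77.]
yaw 102.2 total [0.002 0.    0.   ] [ 0.04 -0.05  0.96] | n=1 row [0.0023, 0.0001, 0.0002] [0.04, -0.05, 0.96]
```

servo_tool:
  moves:
    - [[0.002, 0, 0, 0.03, -0.05, 0.4, 4.6], [0, 0, 0, 0, 0, 0.4, 4.6], [0, 0, 0, 0, 0, 0.1, 4.6], [0, 0, 0, 0, 0, 0, 4.6]]

```text
time: 34.68
ee_pos: [0.4653, -0.007, 0.0495]
tcp_rot: [-180.0, 0.0, 102.2]
wrist_force: [-0.4, 0.2, -0.7]
opening: 0.0484
```

```bash
python3 - <<'E'
from h import *
st()
plan([465.4,-6.7,44.8],102.2,1)
E
```

```text
t 34.68 p [465.3  -7.   49.5] rpy [-1.7999e+02  1.0000e-02  1.0218e+02] F [-0.4  0.2 -0.7] open 48.4 q [ -1.  -6. -21.  75.  -0.  77.]
yaw 102.2 total [-0.  0. -0.] [0.02 0.02 0.47] | n=1 row [-0.0002, 0.0001, -0.0003] [0.02, 0.02, 0.47]
```

servo_tool:
  moves:
    - [[0, 0, 0, 0, 0, 0.3, 4.6], [0, 0, 0, 0, 0, 0.3, 4.6], [0, 0, 0, 0, 0, 0.2, 4.6], [0, 0, 0, 0, 0, 0.1, 4.6], [0, 0, 0, 0, 0, 0, 4.6]]

```text
time: 35.1
ee_pos: [0.4658, -0.007, 0.0449]
tcp_rot: [179.8, 0.1, 102.2]
wrist_force: [0.8, 0.4, 0.1]
opening: 0.0482
```

```bash
python3 - <<'E'
from h import *
st()
E
```

```text
t 35.10 p [465.8  -7.   44.9] rpy [1.7981e+02 5.0000e-02 1.0219e+02] F [0.8 0.4 0.1] open 48.2 q [ -1.  -6. -22.  74.  -0.  77.]
```

Home height reached (44.9 against an expected 44.8). I'll nudge it down, release and retreat.

servo_tool:
  moves:
    - [[0, 0, 0, 0, 0, 0.2, 4.6], [0, 0, 0, 0, 0, 0.1, 4.6], [0, 0, 0, 0, 0, 0, 5.8], [0, 0, 0, 0, 0, -0.1, 5.8], [0, 0, 0, 0, 0, 0, 6.0], [0, 0, 0, 0, 0, 0, 6.0], [0, 0, 0, 0, 0, -1, 6.0], [0, 0, 0, 0, 0, -3, 6.0], [0, 0, 0, 0, 0, -4, 6.0], [0, 0, 0, 0, 0, -3, 6.0], [0, 0, 0, 0, 0, 0, 6.0]]

```text
time: 36.02
ee_pos: [0.4633, -0.0069, 0.1587]
tcp_rot: [-180.0, 0.0, 102.2]
wrist_force: [1.2, 0.4, -0.5]
opening: 0.0597
```

```bash
python3 - <<'E'
from h import *
st()
im=imaging.camera('wrist');cv2.imwrite('pics/aj_wrist.png',im)
plan([462.5,298.1,130],78.7)
E
```

```text
t 36.02 p [463.3  -6.9 158.7] rpy [-179.96    0.    102.19] F [ 1.2  0.4 -0.5] open 59.7 q [ -1.  -8. -10.  87.  -0.  77.]
yaw 78.7 total [-0.002  0.     0.41 ] [29.82  6.4   2.65] | n=8 row [-0.0003, 0.0, 0.0512] [3.84, 0.12, 0.33]
```

View pics/aj_wrist.png

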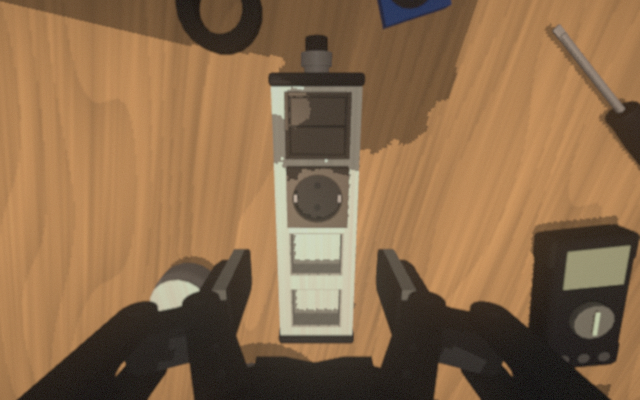

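Socket 1 sits square in pocket 2 at (318,197). I'm going for the near-left socket in the tray.

servo_tool:
  moves:
    - [[0, 0, 0.0512, 3.84, 0.12, 0.1, 6.0], [0, 0, 0.0512, 3.84, 0.12, 0.1, 6.0], [0, 0, 0.0512, 3.84, 0.12, 0.1, 6.0], [0, 0, 0.0512, 3.84, 0.12, 0.2, 6.0], [0, 0, 0.0512, 3.84, 0.12, 0.4, 6.0], [0, 0, 0.0512, 3.84, 0.12, 0.4, 6.0], [0, 0, 0.0512, 3.84, 0.12, 0.4, 6.0], [0, 0, 0.04, 2.4, 0.1, 0.2, 6.0], [0, 0, 0, 0, 0, 0, 6.0], [0, 0, 0, 0, 0, 0, 6.0]]

```text
time: 36.9
ee_pos: [0.4598, 0.2947, 0.1313]
tcp_rot: [-179.7, 0.3, 77.9]
wrist_force: [-0.9, -0.6, -0.4]
opening: 0.0599
```

```bash
python3 - <<'E'
from h import *
st()
plan([462.5,298.1,60],78.7,3)
E
```

```text
t 36.90 p [459.8 294.7 131.3] rpy [-179.71    0.3    77.89] F [-0.9 -0.6 -0.4] open 59.9 q [ 33.   4.  -2.  84.  -0. 135.]
yaw 78.7 total [-0.005  0.005 -0.014] [0.42 0.23 7.12] | n=3 row [-0.0017, 0.0017, -0.0047] [0.14, 0.07, 2.38]
```

servo_tool:
  moves:
    - [[-0.005, 0.005, -0.014, 0.4, 0.2, 1.5, 6.0], [0, 0, 0, 0, 0, 3, 6.0], [0, 0, 0, 0, 0, 2.4, 6.0], [0, 0, 0, 0, 0, 0, 6.0], [0, 0, 0, 0, 0, 0, 6.0]]

```text
time: 37.32
ee_pos: [0.4619, 0.2948, 0.0596]
tcp_rot: [-179.9, 0.1, 78.8]
wrist_force: [0.8, -0.2, 0.4]
opening: 0.06
```

```bash
python3 - <<'E'
from h import *
st()
plan([462.5,298.1,31],78.7,1)
E
```

```text
t 37.32 p [461.9 294.8  59.6] rpy [-1.7995e+02  1.0000e-01  7.8810e+01] F [ 0.8 -0.2  0.4] open 60.0 q [ 33.   5.  -9.  76.  -0. 134.]
yaw 78.7 total [-0.001  0.002  0.002] [0.34 0.   2.86] | n=1 row [-0.0009, 0.0018, 0.002] [0.34, 0.0, 2.86]
```

servo_tool:
  moves:
    - [[0, 0, 0, 0.35, 0, 1, 6.0], [0, 0, 0, 0, 0, 1.2, 6.0], [0, 0, 0, 0, 0, 0.4, 6.0], [0, 0, 0, 0, 0, 0, 6.0], [0, 0, 0, 0, 0, 0, 6.0]]

```text
time: 37.73
ee_pos: [0.4642, 0.2976, 0.0352]
tcp_rot: [179.9, -0.0, 78.7]
wrist_force: [-0.3, -1.0, 0.8]
opening: 0.0599
```

```bash
python3 - <<'E'
from h import *
st()
plan([462.5,298.1,31],78.7,1)
im=imaging.camera('wrist');cv2.imwrite('pics/ak_wrist.png',im)
E
```

```text
t 37.73 p [464.2 297.6  35.2] rpy [ 1.7989e+02 -4.0000e-02  7.8720e+01] F [-0.3 -1.   0.8] open 59.9 q [ 33.   6. -11.  73.  -0. 134.]
yaw 78.7 total [ 0.002 -0.001  0.   ] [ 0.02 -0.18  0.42] | n=1 row [0.002, -0.0007, 0.0004] [0.02, -0.18, 0.42]
```

View pics/ak_wrist.png

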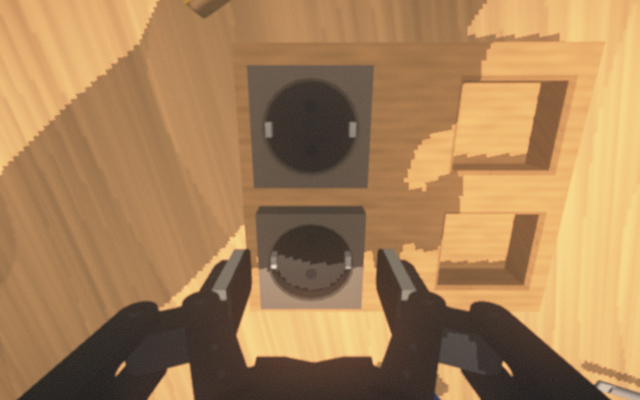

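servo_tool:
  moves:
    - [[0.002, 0, 0, 0.02, -0.18, 0.35, 6.0], [0, 0, 0, 0, 0, 0.1, 6.0], [0, 0, 0, 0, 0, 0, 6.0], [0, 0, 0, 0, 0, 0, 4.6], [0, 0, 0, 0, 0, 0, 4.6], [0, 0, 0, 0, 0, 0, 4.6], [0, 0, 0, 0, 0, 0, 4.6]]

```text
time: 38.37
ee_pos: [0.4633, 0.299, 0.0326]
tcp_rot: [179.9, -0.2, 78.7]
wrist_force: [0.4, -0.5, -1.3]
opening: 0.0483
```

```bash
python3 - <<'E'
from h import *
st()
E
```

```text
t 38.37 p [463.3 299.   32.6] rpy [179.87  -0.18  78.75] F [ 0.4 -0.5 -1.3] open 48.3 q [ 33.   6. -11.  73.   0. 134.]
```

servo_tool:
  moves:
    - [[0, 0, 0, 0, 0, -0.8, 4.6], [0, 0, 0, 0, 0, -1.5, 4.6], [0, 0, 0, 0, 0, -3, 4.6], [0, 0, 0, 0, 0, -4, 4.6], [0, 0, 0, 0, 0, -4, 4.6], [0, 0, 0, 0, 0, 0, 4.6]]

```text
time: 38.87
ee_pos: [0.4605, 0.2971, 0.1698]
tcp_rot: [-179.8, 0.1, 78.7]
wrist_force: [0.2, 0.6, 0.3]
opening: 0.0485
```

```bash
python3 - <<'E'
from h import *
st()
im=imaging.camera('wrist');cv2.imwrite('pics/al_wrist.png',im)
plan([477.2,-61.5,140],102.2)
E
```

```text
t 38.87 p [460.5 297.1 169.8] rpy [-1.7982e+02  1.3000e-01  7.8750e+01] F [0.2 0.6 0.3] open 48.5 q [ 33.   4.   2.  88.   0. 134.]
yaw 102.2 total [-0.006  0.003 -0.409] [-34.8    8.69   2.76] | n=9 row [-0.0007, 0.0003, -0.0455] [-4.01, 0.25, 0.3]
```

View pics/al_wrist.png

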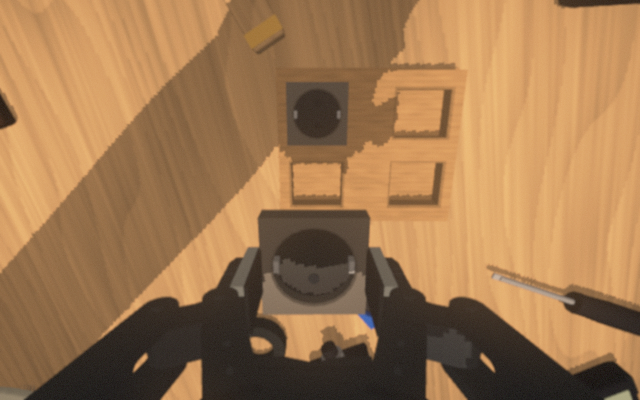

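servo_tool:
  moves:
    - [[0, 0, -0.0455, -4.0, 0.25, 0.0, 4.6], [0, 0, -0.0455, -4.0, 0.25, 0.0, 4.6], [0, 0, -0.0455, -4.0, 0.25, 0.0, 4.6], [0, 0, -0.0455, -4.0, 0.25, 0.1, 4.6], [0, 0, -0.0455, -4.0, 0.25, 0.1, 4.6], [0, 0, -0.0455, -4.0, 0.25, 0.2, 4.6], [0, 0, -0.0455, -4.0, 0.25, 0.3, 4.6], [0, 0, -0.0455, -4.0, 0.25, 0.3, 4.6], [0, 0, -0.035, -2.6, 0.2, 0.3, 4.6], [0, 0, 0, 0, 0, 0, 4.6], [0, 0, 0, 0, 0, 0, 4.6]]

```text
time: 39.83
ee_pos: [0.4738, -0.0602, 0.1479]
tcp_rot: [-179.4, 0.0, 103.0]
wrist_force: [-0.2, 0.2, -1.1]
opening: 0.0483
```

```bash
python3 - <<'E'
from h import *
st()
plan([477.2,-61.5,85],102.2,3)
E
```

```text
t 39.83 p [473.8 -60.2 147.9] rpy [-1.7938e+02  4.0000e-02  1.0302e+02] F [-0.2  0.2 -1.1] open 48.3 q [-7. -5. -9. 86. -0. 70.]
yaw 102.2 total [-0.011  0.001  0.014] [-0.2   0.37  6.29] | n=3 row [-0.0036, 0.0002, 0.0048] [-0.07, 0.12, 2.1]
```

servo_tool:
  moves:
    - [[-0.011, 0, 0.014, -0.3, 0.3, 1.5, 4.6], [0, 0, 0, 0, 0, 2.6, 4.6], [0, 0, 0, -0.1, 0, 2.4, 4.6], [0, 0, 0, 0, 0, 0, 4.6], [0, 0, 0, 0, 0, 0, 4.6]]

```text
time: 40.25
ee_pos: [0.4768, -0.0611, 0.0804]
tcp_rot: [180.0, -0.0, 102.1]
wrist_force: [0.6, 0.8, 0.2]
opening: 0.048
```

```bash
python3 - <<'E'
from h import *
st()
plan([477.2,-61.5,66],102.2,1)
E
```

```text
t 40.25 p [476.8 -61.1  80.4] rpy [ 1.7999e+02 -1.0000e-02  1.0212e+02] F [0.6 0.8 0.2] open 48.0 q [ -7.  -5. -16.  78.   0.  71.]
yaw 102.2 total [ 0.    -0.    -0.001] [-0.05  0.03  1.44] | n=1 row [0.0002, -0.0003, -0.0013] [-0.05, 0.03, 1.44]
```

servo_tool:
  moves:
    - [[0, 0, 0, -0.05, 0, 0.8, 4.6], [0, 0, 0, 0, 0, 0.5, 4.6], [0, 0, 0, 0, 0, 0, 4.6], [0, 0, 0, 0, 0, 0, 4.6]]

```text
time: 40.58
ee_pos: [0.478, -0.0599, 0.0696]
tcp_rot: [179.8, 0.0, 102.3]
wrist_force: [0.8, -0.4, -0.7]
opening: 0.0482
```

```bash
python3 - <<'E'
from h import *
st()
plan([477.2,-61.5,58],102.2,1)
im=imaging.camera('wrist');cv2.imwrite('pics/am_wrist.png',im)
E
```

```text
t 40.58 p [478.  -59.9  69.6] rpy [1.7984e+02 3.0000e-02 1.0226e+02] F [ 0.8 -0.4 -0.7] open 48.2 q [ -7.  -5. -17.  77.   0.  71.]
yaw 102.2 total [0.003 0.    0.001] [-0.14 -0.12  1.15] | n=1 row [0.0029, 0.0005, 0.001] [-0.14, -0.12, 1.15]
```

View pics/am_wrist.png

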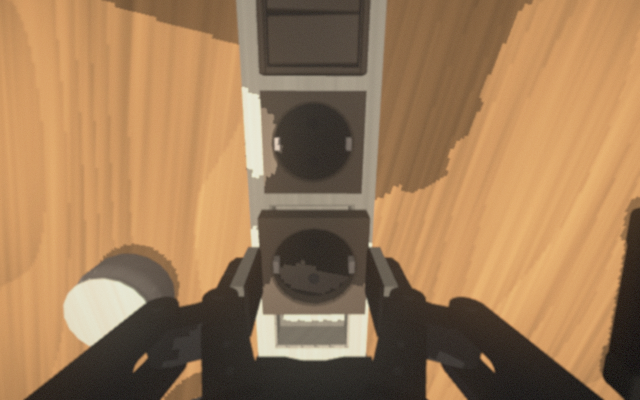

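servo_tool:
  moves:
    - [[0.003, 0, 0, -0.15, -0.13, 0.6, 4.6], [0, 0, 0, 0, 0, 0.4, 4.6], [0, 0, 0, 0, 0, 0, 4.6]]

```text
time: 40.88
ee_pos: [0.4779, -0.0619, 0.0602]
tcp_rot: [179.9, 0.1, 102.3]
wrist_force: [-0.6, 0.4, -0.7]
opening: 0.0484
```

```bash
python3 - <<'E'
from h import *
st()
plan([477.2,-61.5,50],102.2,1)
E
```

```text
t 40.88 p [477.9 -61.9  60.2] rpy [1.7989e+02 8.0000e-02 1.0226e+02] F [-0.6  0.4 -0.7] open 48.4 q [ -7.  -4. -18.  76.  -0.  70.]
yaw 102.2 total [0.002 0.001 0.001] [ 0.05 -0.07  1.02] | n=1 row [0.002, 0.0013, 0.001] [0.05, -0.07, 1.02]
```

servo_tool:
  moves:
    - [[0.002, 0.001, 0.001, 0.04, -0.07, 0.5, 4.6], [0, 0, 0, 0, 0, 0.4, 4.6], [0, 0, 0, 0, 0, 0.1, 4.6], [0, 0, 0, 0, 0, 0, 4.6]]

```text
time: 41.22
ee_pos: [0.4769, -0.0619, 0.0488]
tcp_rot: [-180.0, 0.0, 102.2]
wrist_force: [-0.1, 0.9, -1.2]
opening: 0.0481
```

```bash
python3 - <<'E'
from h import *
st()
plan([477.2,-61.5,44.6],102.2,1)
E
```

```text
t 41.22 p [476.9 -61.9  48.8] rpy [-1.7996e+02  1.0000e-02  1.0216e+02] F [-0.1  0.9 -1.2] open 48.1 q [ -7.  -4. -19.  75.  -0.  70.]
yaw 102.2 total [-0.001  0.    -0.001] [0.03 0.03 0.42] | n=1 row [-0.0006, 0.0001, -0.0007] [0.03, 0.03, 0.42]
```

servo_tool:
  moves:
    - [[0, 0, 0, 0, 0, 0.3, 4.6], [0, 0, 0, 0, 0, 0.3, 4.6], [0, 0, 0, 0, 0, 0.2, 4.6], [0, 0, 0, 0, 0, 0, 4.6]]

```text
time: 41.55
ee_pos: [0.4773, -0.0619, 0.045]
tcp_rot: [179.9, 0.1, 102.2]
wrist_force: [0.5, 0.0, -1.2]
opening: 0.0484
```

```bash
python3 - <<'E'
from h import *
st()
E
```

```text
t 41.55 p [477.3 -61.9  45. ] rpy [1.7988e+02 6.0000e-02 1.0216e+02] F [ 0.5  0.  -1.2] open 48.4 q [ -7.  -4. -20.  74.  -0.  70.]
```

servo_tool:
  moves:
    - [[0, 0, 0, 0, 0, 0.2, 4.6], [0, 0, 0, 0, 0, 0.1, 4.6], [0, 0, 0, 0, 0, 0, 5.8], [0, 0, 0, 0, 0, -0.1, 5.8], [0, 0, 0, 0, 0, 0, 6.0], [0, 0, 0, 0, 0, 0, 6.0], [0, 0, 0, 0, 0, -1, 6.0], [0, 0, 0, 0, 0, -3, 6.0], [0, 0, 0, 0, 0, -4, 6.0], [0, 0, 0, 0, 0, -3, 6.0], [0, 0, 0, 0, 0, 0, 6.0]]

```text
time: 42.47
ee_pos: [0.4751, -0.0616, 0.1584]
tcp_rot: [-179.9, 0.0, 102.2]
wrist_force: [0.0, -0.8, 0.7]
opening: 0.0599
```

```bash
python3 - <<'E'
from h import *
st()
im=imaging.camera('wrist');cv2.imwrite('pics/an_wrist.png',im)
plan([474.8,358.8,140],78.7,12)
E
```

```text
t 42.47 p [475.1 -61.6 158.4] rpy [-179.93    0.    102.17] F [ 0.  -0.8  0.7] open 59.9 q [-7. -6. -8. 87. -0. 70.]
yaw 78.7 total [-0.003  0.     0.41 ] [41.09  8.86  1.63] | n=12 row [-0.0002, 0.0, 0.0341] [3.53, 0.09, 0.14]
```

View pics/an_wrist.png

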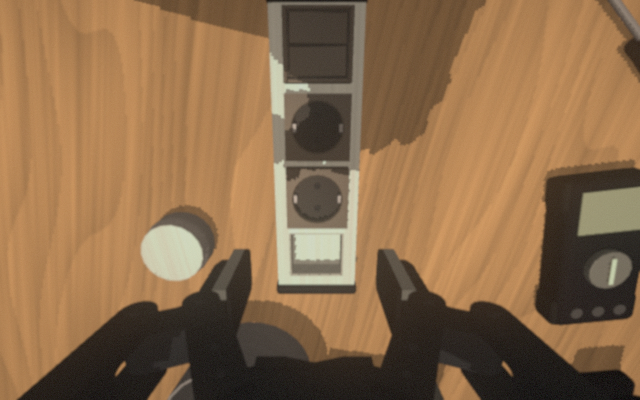

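Pocket 3 is filled at (318,198). Now the last socket, far-left in the tray.

servo_tool:
  moves:
    - [[0, 0, 0.0341, 3.53, 0.09, 0, 6.0], [0, 0, 0.0341, 3.53, 0.09, 0, 6.0], [0, 0, 0.0341, 3.53, 0.09, 0, 6.0], [0, 0, 0.0341, 3.53, 0.09, 0, 6.0], [0, 0, 0.0341, 3.53, 0.09, 0.1, 6.0], [0, 0, 0.0341, 3.53, 0.09, 0.1, 6.0], [0, 0, 0.0341, 3.53, 0.09, 0.1, 6.0], [0, 0, 0.0341, 3.53, 0.09, 0.2, 6.0], [0, 0, 0.0341, 3.53, 0.09, 0.2, 6.0], [0, 0, 0.0341, 3.53, 0.09, 0.2, 6.0], [0, 0, 0.0341, 3.53, 0.09, 0.2, 6.0], [0, 0, 0.03, 2.3, 0.09, 0.2, 6.0]]

```text
time: 43.52
ee_pos: [0.4734, 0.3597, 0.1365]
tcp_rot: [-179.6, 0.3, 77.3]
wrist_force: [0.5, -0.5, 0.4]
opening: 0.0601
```

servo_tool:
  moves:
    - [[0, 0, 0, 0, 0, 0, 6.0], [0, 0, 0, 0, 0, 0, 6.0]]

```text
time: 43.68
ee_pos: [0.4723, 0.3639, 0.1327]
tcp_rot: [-179.5, 0.5, 77.5]
wrist_force: [-0.5, 0.2, 1.1]
opening: 0.0598
```

```bash
python3 - <<'E'
from h import *
st()
plan([474.8,358.8,60],78.7,3)
E
```

```text
t 43.68 p [472.3 363.9 132.7] rpy [-179.47    0.5    77.52] F [-0.5  0.2  1.1] open 59.8 q [ 38.  11.   6.  86.   0. 140.]
yaw 78.7 total [-0.009  0.009 -0.021] [-0.38  0.42  7.27] | n=3 row [-0.0031, 0.0029, -0.0069] [-0.14, 0.13, 2.42]
```

servo_tool:
  moves:
    - [[-0.009, 0.009, -0.02, -0.38, 0.35, 1.5, 6.0], [0, 0, 0, 0, 0, 3, 6.0], [0, 0, 0, 0, 0, 2.4, 6.0], [0, 0, 0, 0, 0, 0, 6.0], [0, 0, 0, 0, 0, 0, 6.0]]

```text
time: 44.1
ee_pos: [0.474, 0.3558, 0.0609]
tcp_rot: [-179.9, 0.1, 78.8]
wrist_force: [-0.2, 0.4, 1.8]
opening: 0.0602
```

```bash
python3 - <<'E'
from h import *
st()
plan([474.8,358.8,31],78.7,1)
E
```

```text
t 44.10 p [474.  355.8  60.9] rpy [-1.7993e+02  7.0000e-02  7.8760e+01] F [-0.2  0.4  1.8] open 60.2 q [ 37.  11.  -2.  77.   0. 138.]
yaw 78.7 total [-0.001  0.001  0.001] [0.32 0.02 2.99] | n=1 row [-0.0012, 0.0013, 0.0011] [0.32, 0.02, 2.99]
```

servo_tool:
  moves:
    - [[0, 0, 0, 0.33, 0, 1, 6.0], [0, 0, 0, 0, 0, 1.3, 6.0], [0, 0, 0, 0, -0.15, 0.4, 6.0], [0, 0, 0, 0, 0, 0, 6.0], [0, 0, 0, 0, 0, 0, 6.0]]

```text
time: 44.52
ee_pos: [0.4745, 0.3591, 0.0355]
tcp_rot: [179.9, -0.1, 78.7]
wrist_force: [0.3, -0.3, 0.7]
opening: 0.0598
```

```bash
python3 - <<'E'
from h import *
st()
plan([474.8,358.8,31],78.7,1)
im=imaging.camera('wrist');cv2.imwrite('pics/ao_wrist.png',im)
E
```

```text
t 44.52 p [474.5 359.1  35.5] rpy [ 1.7991e+02 -9.0000e-02  7.8680e+01] F [ 0.3 -0.3  0.7] open 59.8 q [ 37.  12.  -4.  74.  -0. 138.]
yaw 78.7 total [ 0.001 -0.002 -0.   ] [-0.02  0.03  0.45] | n=1 row [0.0015, -0.0016, -0.0003] [-0.02, 0.03, 0.45]
```

View pics/ao_wrist.png

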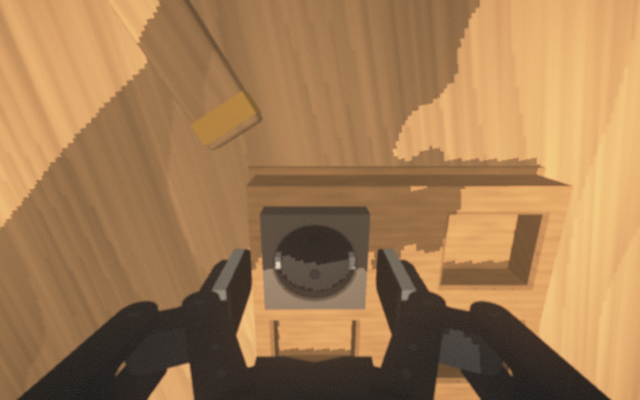

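servo_tool:
  moves:
    - [[0.001, 0, 0, 0, 0.03, 0.35, 6.0], [0, 0, 0, 0, 0, 0.1, 6.0], [0, 0, 0, 0, 0, 0, 6.0], [0, 0, 0, 0, 0, 0, 4.6], [0, 0, 0, 0, 0, 0, 4.6], [0, 0, 0, 0, 0, 0, 4.6], [0, 0, 0, 0, 0, 0, 4.6]]

```text
time: 45.15
ee_pos: [0.4759, 0.36, 0.0331]
tcp_rot: [179.8, -0.2, 78.7]
wrist_force: [-0.0, 0.5, -0.3]
opening: 0.048
```

```bash
python3 - <<'E'
from h import *
st()
E
```

```text
t 45.15 p [475.9 360.   33.1] rpy [179.84  -0.24  78.7 ] F [-0.   0.5 -0.3] open 48.0 q [ 37.  12.  -4.  74.   0. 138.]
```

servo_tool:
  moves:
    - [[0, 0, 0, 0, 0, -0.8, 4.6], [0, 0, 0, 0, 0, -1.5, 4.6], [0, 0, 0, 0, 0, -3, 4.6], [0, 0, 0, 0, 0, -4, 4.6], [0, 0, 0, 0, 0, -4, 4.6], [0, 0, 0, 0, 0, 0, 4.6]]

```text
time: 45.65
ee_pos: [0.4731, 0.3578, 0.1701]
tcp_rot: [-179.9, 0.1, 78.7]
wrist_force: [0.1, 0.7, -0.2]
opening: 0.0484
```

```bash
python3 - <<'E'
from h import *
st()
im=imaging.camera('wrist');cv2.imwrite('pics/ap_wrist.png',im)
plan([489,-116,150],102.2,14)
E
```

```text
t 45.65 p [473.1 357.8 170.1] rpy [-1.7987e+02  8.0000e-02  7.8710e+01] F [ 0.1  0.7 -0.2] open 48.4 q [ 37.  10.   9.  89.   0. 138.]
yaw 102.2 total [-0.005  0.003 -0.41 ] [-46.1   10.87   1.81] | n=14 row [-0.0003, 0.0002, -0.0293] [-3.4, 0.14, 0.13]
```

View pics/ap_wrist.png

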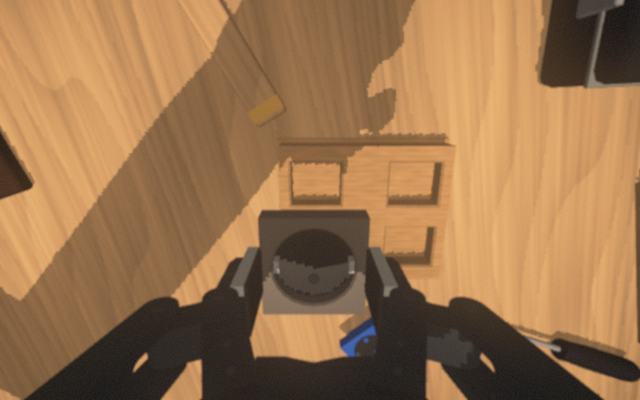

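servo_tool:
  moves:
    - [[0, 0, -0.0293, -3.4, 0.14, 0, 4.6], [0, 0, -0.0293, -3.4, 0.14, 0, 4.6], [0, 0, -0.0293, -3.4, 0.14, 0, 4.6], [0, 0, -0.0293, -3.4, 0.14, 0, 4.6], [0, 0, -0.0293, -3.4, 0.14, 0, 4.6], [0, 0, -0.0293, -3.4, 0.14, 0, 4.6], [0, 0, -0.0293, -3.4, 0.14, 0, 4.6], [0, 0, -0.0293, -3.4, 0.14, 0, 4.6], [0, 0, -0.0293, -3.4, 0.14, 0, 4.6], [0, 0, -0.0293, -3.4, 0.14, 0, 4.6], [0, 0, -0.0293, -3.4, 0.14, 0.1, 4.6], [0, 0, -0.0293, -3.4, 0.14, 0.1, 4.6]]

```text
time: 46.7
ee_pos: [0.4733, -0.0599, 0.1589]
tcp_rot: [-179.4, 0.1, 100.4]
wrist_force: [0.5, 0.8, -0.1]
opening: 0.0483
```

```bash
python3 - <<'E'
from h import *
st()
plan([489.1,-116.2,130],102.2,3)
E
```

```text
t 46.70 p [473.3 -59.9 158.9] rpy [-1.7939e+02  7.0000e-02  1.0039e+02] F [ 0.5  0.8 -0.1] open 48.3 q [-7. -5. -8. 88. -0. 73.]
yaw 102.2 total [-0.011  0.001 -0.032] [-5.82  0.57  2.89] | n=3 row [-0.0035, 0.0003, -0.0105] [-1.94, 0.17, 0.96]
```

servo_tool:
  moves:
    - [[-0.004, 0, -0.01, -2.0, 0.17, 0.6, 4.6], [-0.004, 0, -0.01, -1.4, 0.17, 0.8, 4.6], [-0.004, 0, -0.01, -1, 0.17, 0.8, 4.6], [0, 0, 0, 0, 0, 0, 4.6], [0, 0, 0, 0, 0, 0, 4.6]]

```text
time: 47.12
ee_pos: [0.4851, -0.111, 0.133]
tcp_rot: [-179.9, 0.0, 101.8]
wrist_force: [-0.4, 1.0, 0.0]
opening: 0.0481
```

```bash
python3 - <<'E'
from h import *
st()
plan([489.1,-116.2,80],102.2,3)
E
```

```text
t 47.12 p [ 485.1 -111.   133. ] rpy [-1.7989e+02  4.0000e-02  1.0180e+02] F [-0.4  1.   0. ] open 48.1 q [-13.  -3.  -9.  84.  -0.  65.]
yaw 102.2 total [-0.002  0.001 -0.007] [-0.59  0.29  5.3 ] | n=3 row [-0.0007, 0.0002, -0.0023] [-0.2, 0.1, 1.77]
```

servo_tool:
  moves:
    - [[-0.002, 0, -0.007, -0.6, 0.25, 1.5, 4.6], [0, 0, 0, -0.1, 0, 2.5, 4.6], [0, 0, 0, 0, 0, 1.5, 4.6], [0, 0, 0, 0, 0, 0, 4.6], [0, 0, 0, 0, 0, 0, 4.6]]

```text
time: 47.53
ee_pos: [0.4888, -0.1145, 0.0777]
tcp_rot: [180.0, 0.0, 102.3]
wrist_force: [-0.4, -0.3, -0.3]
opening: 0.0482
```

```bash
python3 - <<'E'
from h import *
st()
plan([489.1,-116.2,66],102.2,1)
E
```

```text
t 47.53 p [ 488.8 -114.5   77.7] rpy [1.7997e+02 2.0000e-02 1.0228e+02] F [-0.4 -0.3 -0.3] open 48.2 q [-13.  -2. -14.  78.  -0.  65.]
yaw 102.2 total [0.001 0.    0.001] [-0.17 -0.    1.17] | n=1 row [0.0006, 0.0004, 0.0013] [-0.17, -0.0, 1.17]
```

servo_tool:
  moves:
    - [[0, 0, 0.001, -0.2, -0.05, 0.7, 4.6], [0, 0, 0, 0, 0, 0.5, 4.6], [0, 0, 0, 0, 0, 0, 4.6], [0, 0, 0, 0, 0, 0, 4.6]]

```text
time: 47.87
ee_pos: [0.4899, -0.1155, 0.0679]
tcp_rot: [179.8, 0.1, 102.3]
wrist_force: [-0.6, -0.5, -0.4]
opening: 0.0484
```

```bash
python3 - <<'E'
from h import *
st()
plan([489.1,-116.2,58],102.2,1)
im=imaging.camera('wrist');cv2.imwrite('pics/aq_wrist.png',im)
E
```

```text
t 47.87 p [ 489.9 -115.5   67.9] rpy [1.7979e+02 1.0000e-01 1.0231e+02] F [-0.6 -0.5 -0.4] open 48.4 q [-13.  -2. -15.  77.   0.  64.]
yaw 102.2 total [0.004 0.002 0.002] [-0.05 -0.09  0.99] | n=1 row [0.0036, 0.0017, 0.002] [-0.05, -0.09, 0.99]
```

View pics/aq_wrist.png

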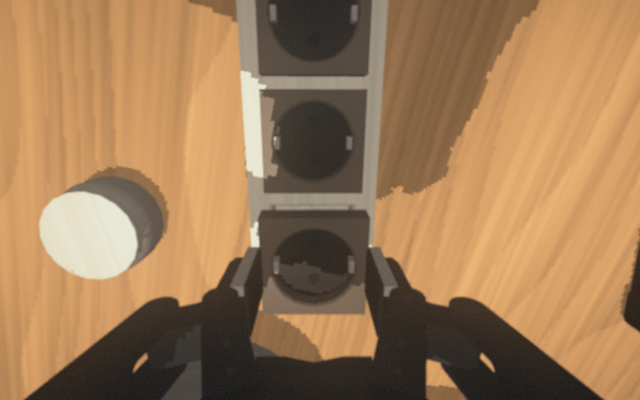

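servo_tool:
  moves:
    - [[0.004, 0.002, 0.002, -0.06, -0.1, 0.5, 4.6], [0, 0, 0, 0, 0, 0.4, 4.6], [0, 0, 0, 0, 0, 0, 4.6]]

```text
time: 48.17
ee_pos: [0.4896, -0.1166, 0.0593]
tcp_rot: [179.9, 0.0, 102.2]
wrist_force: [-0.2, -0.1, -0.2]
opening: 0.0484
```

```bash
python3 - <<'E'
from h import *
st()
plan([489.1,-116.2,50],102.2,1)
E
```

```text
t 48.17 p [ 489.6 -116.6   59.3] rpy [1.7995e+02 1.0000e-02 1.0218e+02] F [-0.2 -0.1 -0.2] open 48.4 q [-13.  -1. -15.  76.   0.  64.]
yaw 102.2 total [ 0.001  0.    -0.   ] [ 0.05 -0.04  0.93] | n=1 row [0.0009, 0.0002, -0.0004] [0.05, -0.04, 0.93]
```

servo_tool:
  moves:
    - [[0, 0, 0, 0.05, -0.05, 0.4, 4.6], [0, 0, 0, 0, 0, 0.4, 4.6], [0, 0, 0, 0, 0, 0.1, 4.6], [0, 0, 0, 0, 0, 0, 4.6]]

```text
time: 48.5
ee_pos: [0.4888, -0.1163, 0.0489]
tcp_rot: [180.0, -0.0, 102.2]
wrist_force: [0.0, -0.4, -0.4]
opening: 0.0477
```

```bash
python3 - <<'E'
from h import *
st()
plan([489.1,-116.2,45.1],102.2,1)
E
```

```text
t 48.50 p [ 488.8 -116.3   48.9] rpy [179.98  -0.   102.16] F [ 0.  -0.4 -0.4] open 47.7 q [-13.  -1. -16.  75.   0.  64.]
yaw 102.2 total [ 0.    -0.    -0.001] [-0.    0.03  0.38] | n=1 row [0.0004, -0.0, -0.0007] [-0.0, 0.03, 0.38]
```

servo_tool:
  moves:
    - [[0, 0, 0, 0, 0, 0.3, 4.6], [0, 0, 0, 0, 0, 0.25, 4.6], [0, 0, 0, 0, 0, 0.1, 4.6], [0, 0, 0, 0, 0, 0, 4.6]]

```text
time: 48.83
ee_pos: [0.489, -0.1164, 0.0451]
tcp_rot: [179.9, 0.1, 102.2]
wrist_force: [-0.6, 0.8, -1.6]
opening: 0.0482
```

```bash
python3 - <<'E'
from h import *
st()
E
```

```text
t 48.83 p [ 489.  -116.4   45.1] rpy [1.7987e+02 5.0000e-02 1.0216e+02] F [-0.6  0.8 -1.6] open 48.2 q [-13.  -1. -17.  74.   0.  64.]
```

servo_tool:
  moves:
    - [[0, 0, 0, 0, 0, 0.2, 4.6], [0, 0, 0, 0, 0, 0.1, 4.6], [0, 0, 0, 0, 0, 0, 5.8], [0, 0, 0, 0, 0, -0.1, 5.8], [0, 0, 0, 0, 0, 0, 6.0], [0, 0, 0, 0, 0, 0, 6.0], [0, 0, 0, 0, 0, -1, 6.0], [0, 0, 0, 0, 0, -3, 6.0], [0, 0, 0, 0, 0, -4, 6.0], [0, 0, 0, 0, 0, -3, 6.0], [0, 0, 0, 0, 0, 0, 6.0]]

```text
time: 49.75
ee_pos: [0.4867, -0.1158, 0.159]
tcp_rot: [-179.9, -0.0, 102.2]
wrist_force: [0.2, -0.1, 0.7]
opening: 0.0602
```

```bash
python3 - <<'E'
from h import *
st()
im=imaging.camera('wrist');cv2.imwrite('pics/ar_wrist.png',im)
plan([470,-60,260],102.2)
E
```

```text
t 49.75 p [ 486.7 -115.8  159. ] rpy [-1.7993e+02 -3.0000e-02  1.0216e+02] F [ 0.2 -0.1  0.7] open 60.2 q [-13.  -3.  -6.  87.   0.  64.]
yaw 102.2 total [-0.003 -0.001 -0.001] [  5.81  -0.46 -10.3 ] | n=3 row [-0.0008, -0.0004, -0.0002] [1.94, -0.15, -3.43]
```

View pics/ar_wrist.png

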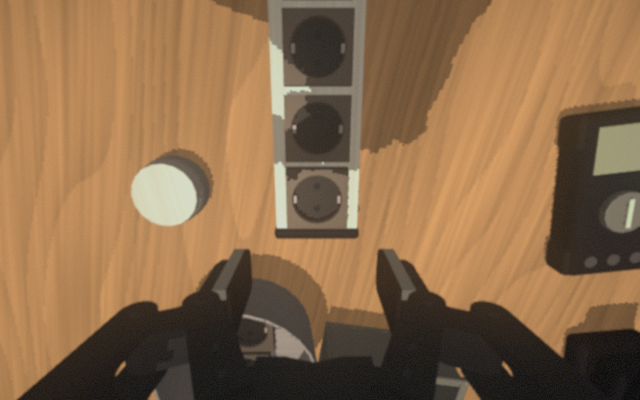

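All four pockets look filled. I'll move clear and do a final check with the fixed cameras.

servo_tool:
  moves:
    - [[0, 0, 0, 2, 0, -3.4, 6.0], [0, 0, 0, 2, 0, -3.4, 6.0], [0, 0, 0, 3, -2, -2, 6.0], [0, 0, 0, 3, -2, -1, 6.0], [0, 0, 0, 3, -2, 0, 6.0], [0, 0, 0, 3, -2, 0, 6.0], [0, 0, 0, 3, -2, 0, 6.0], [0, 0, 0, 3, -2, 0, 6.0], [0, 0, 0, 3, -1, 0, 6.0], [0, 0, 0, 3, 0, 0, 6.0], [0, 0, 0, 3, 0, 0, 6.0], [0, 0, 0, 0, 0, 0, 6.0]]

```text
time: 50.8
ee_pos: [0.2836, 0.168, 0.2535]
tcp_rot: [-179.4, -0.3, 101.8]
wrist_force: [0.2, -0.2, 0.2]
opening: 0.0602
```

```bash
python3 - <<'E'
from h import *
st()
im=imaging.camera('top');cv2.imwrite('pics/as_top.png',im);cv2.imwrite('pics/as_topc.png',cv2.resize(im[140:290,190:510],None,fx=2.5,fy=2.5,interpolation=cv2.INTER_CUBIC))
im=imaging.camera('scene');cv2.imwrite('pics/as_scene.png',cv2.resize(im[140:360,150:400],None,fx=2.7,fy=2.7,interpolation=cv2.INTER_CUBIC))
im=imaging.camera('wrist');cv2.imwrite('pics/as_wrist.png',im);np.save('as_cal.npy',imaging.calibration('wrist'),allow_pickle=True)
E
```

```text
t 50.80 p [283.6 168.  253.5] rpy [-179.42   -0.34  101.8 ] F [ 0.2 -0.2  0.2] open 60.2 q [ 30. -24. -12. 102.   1. 108.]
```

View pics/as_topc.png

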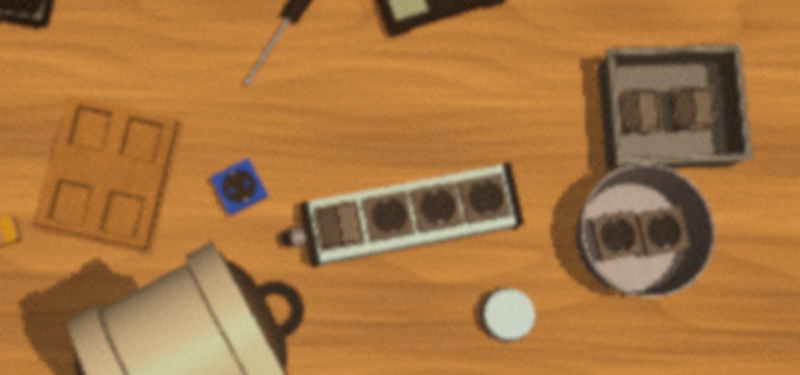

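View pics/as_scene.png

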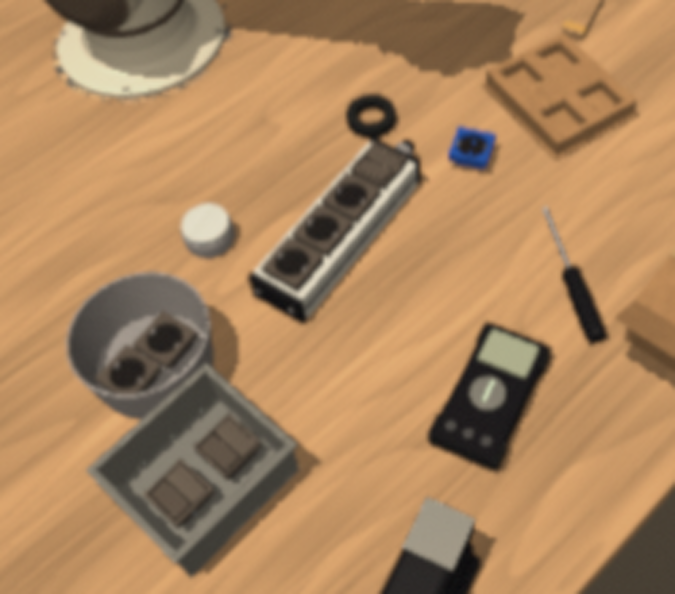

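View pics/as_wrist.png

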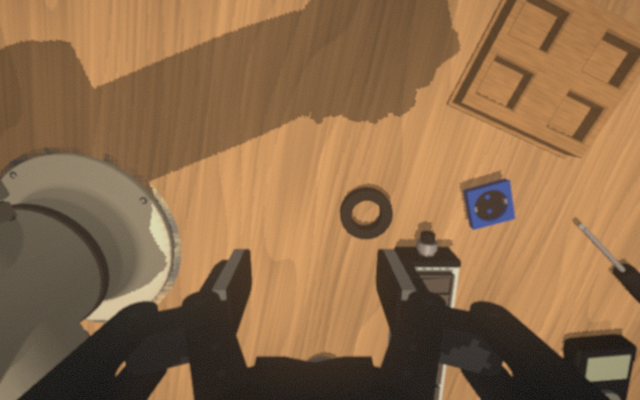

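```bash
python3 - <<'E'
from h import *
a=cv2.imread('pics/a_scene.png');b=imaging.camera('scene')
f=lambda im:cv2.convertScaleAbs(cv2.resize(im[185:262,238:312],None,fx=5.3,fy=5.3,interpolation=cv2.INTER_CUBIC),alpha=1.3)
cv2.imwrite('pics/at.png',np.hstack([f(a),f(b)]))
E
```

```text
(no output)
```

View pics/at.png

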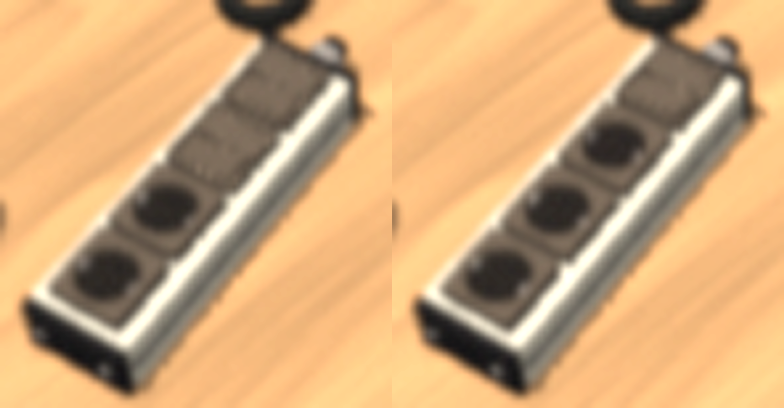

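The new modules (right) sit exactly as the old ones did (left), level and square. I'll hand the job in.

```bash
python3 - <<'E'
from h import *
bot.job_done();st()
E
```

```text
the job is handed in; nothing more can be done
the job is handed in; nothing more can be done
```

The refit is finished and handed in at about 51 s of the 210 s. All four old modules came out first: the two switches are in the spares box and the two sockets in the scrap tub. The new switch is in pocket 1 beside the gland, and the three new sockets are in pockets 2 to 4.

- **Seating:** each new module went down to its expected home height within about 0.4 mm. The insertion forces I read were under about 2 N.
- **Fixed cameras:** the last top and scene views show the faces square and level, just as the old modules sat. The tray is empty, the old modules lie inside their containers, and the tools and blue look-alike show no sign of having moved. The scene view would not show a height error much under 1 mm.
- **Tub knocked:** the tub moved a few centimetres during the run. I spotted it in the top view and re-measured it before placing the sockets. While lowering the first socket, the gripper briefly touched the tub wall at about 5 N, and I corrected that.

No check failed. The early camera estimate of the unit's position differed from the gripper readings by about 1 to 1.5 mm, so I used a value between the two and the modules went in without jamming.

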